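Tare the empty tray and dispense three pads onto the scale

ROBOT

A 6-joint arm with a two-finger parallel gripper is mounted at the origin on the work surface; the furniture and walls round the work are solid. World frame = base frame: x ahead of the robot, y to its left, z up, the work surface at z = 0. Lengths are in m, angles in rad, forces in N, time in s.
With the tool pointing down it reaches from about 0.3 to 0.775 m from the base axis. Payload 14.6 kg.
Tool frame: the origin (TCP) lies at the very end of the fingers, on their centre line; the grasp point (between the pads) lies 19 mm behind it; y points along the fingers, x is the direction in which the jaws open and shut, and the axes are right-handed (so a half turn about y gives the same grasp; the last joint's range is limited). The gripper opens to 94 mm and grips with 3 to 60 N. Pads are 16 mm wide; open, the fingers measure 119 mm over their backs; the gripper's body (75 mm by 177 mm) begins 78 mm behind the grasp point.
Start: joints at [-1.367, 0.3, 1.521, -0, 1.321, -0.067], TCP at [0.147, -0.53, 0.205] pointing down, gripper open.
Joint ranges: [-3.03, 3.03], [-0.79, 2.21], [0.23, 2.52], [-1.04, 4.18], [0, 3.07], [-2.55, 2.55]. Speed limits (rad/s): [2.22, 2.22, 2.57, 3.14, 3.14, 3.14].

INTERFACE

Orientations are given as [roll, pitch, yaw] about the fixed x, y, z axes, in that order (R = Rz(yaw) Ry(pitch) Rx(roll)).
In Python, from station import get_obs, cams, hand_in gives the robot as it stands. The module is installed in compiled form; this text tells all that it offers.
- The arm moves only by the tool step_arm, never from a script. Its argument "plan" is a list of rows, each an object with "grip": the closure, from -1 (fully open) to 1 (shut), so that 0 is half open; "slide": the shift along the tool's x, y, z in m, a list of three; "spin": the turn about the tool's y in degrees. A call has 1 to 20 rows; each row shifts and turns the commanded pose from where the row before left it, along the tool's axes as they then stand; what a row does not reach is not made up. A row lasts 1/12 s, in which the tool goes at most 41.7 mm and 7.16 degrees, less where a joint would pass 70% of its speed; a pose out of reach is approached as far as the arm can. A call is refused whole if a number of a shift passes 0.0417 or a number of a turn 7.16, either way. A call with a gripper value outside its range is refused whole. The fingers move at their own pace and stop on an object; "force" is the grip in N (left out, the last holds). Time passes only in rows, so rows that do not move let the fingers close. It gives the time, the measured TCP pose, the force and the opening at its end, in the units of the state.
- get_obs(): the state, without advancing time (a new reading comes with each control period).
- cams.camera(name): name is "scene" or "top" or "wrist"; returns the picture (384x512x3 uint8, blue, green, red); there is no depth.
- cams.calibration(name): a dict with "K" (3x3 intrinsics, pixels), "T" (4x4, takes a point from camera to world coordinates). Camera axes: x right, y up, looking along -z (the intrinsics and any distortion apply to the point x, -y, -z); pixel columns grow to the right and rows downward; lengths in m; the calibration is good to about 2 mm. A picture is of the moment at which its call begins: read the wrist's pose just before it. calibration takes no time and is no camera call; for the wrist camera it gives the pose at the moment of the call.
- hand_in(): hands the job in, once; it reports no verdict.
The state is a dict: "time_s": time; "qpos": joint angles; "joint_vel": joint speeds; "tau": joint torques, N m; "ee_pos": TCP position; "eef_rot": TCP orientation; "force": force on the tool from outside, world axes, zero at the start; "moment": the same for the moment, N m; "grip_width": finger opening in m.
Only numpy, scipy, OpenCV 4.12 (cv2) and the standard library are available. Lean on these libraries where they do the work, as an engineer would, in place of code of your own. Each camera call takes 0.05 s, during which the arm holds its last target.

TASK

Weigh out a set of three gold-coloured metal pads: slide the empty blue tray along its loading shelf onto the scale's platform until it is home at the stop lip, let go of it, and zero the scale with the orange tare button while the tray is still empty. Then work the red dispenser lever exactly three times, all the way down and letting it come all the way up each time, so that three pads drop into the tray and the other two stay in the dispenser. Do not press tare again once pads have been dispensed, and leave the loose things lying round the station alone.

Things in the scene. Friction and masses are not known exactly. Their poses are not given: they have to be found in the camera images.
- station: fixed weighing station. Origin on the table under the middle of the weighing platform; z up. Along its y axis: the plywood loading shelf at +y, the platform in the middle, the pad dispenser and its red lever at -y. On its -x side (x -110 to -64 mm, y -70 to 70 mm) a grey control strip, 44 mm high, with a blank dark display and the orange tare button.
- platform_mid (a point): middle of the top of the steel weighing platform, 38 mm above the table; axes as the station's. The platform reaches 65 mm to each side in x and 68 mm in y; it is sprung and sinks less than 3 mm. At its -y end stands a stop lip, 8 mm high, inner face at y = -57.5 mm.
- shelf_mid (a point): middle of the top of the plywood loading shelf, 39.5 mm above the table; axes as the station's. The shelf is 144 mm long in y, its -y end meets the platform, its +y end is open. Wooden guides, 14 mm high, run along both sides, 124 mm apart.
- magazine (a point): middle of the dispenser's floor, 98 mm above the table, under the square aluminium magazine that holds the pads (44 x 44 mm outside, top 195 mm above the table). The floor ends in an outlet lip 22 mm towards the station's +y, above the platform; its underside is 92 mm above the table.
- tray: empty blue open tray, 110 x 110 mm outside, 45 mm high, walls 4 mm, about 150 g; origin in the middle of its underside. It starts on the loading shelf between the guides. Home on the platform its origin is at platform_mid, or up to 3 mm farther to the station's -y (at the stop lip). It slides when pushed on its outer wall on the station's +y side.
- tare (a joint): orange tare button, 26 mm across: 0 m up, 0.005 m fully down; sprung, about 4 N to press right down; it counts as pressed past 0.003 m.
- tare_top (a point): middle of the top of the tare button; press straight down.
- lever (a joint): dispenser lever: 0 rad up (rest), 0.6 rad fully down at its stop. A spring brings it up: about 5 N at the paddle when up, 8 N when down, 2 N more while it pushes a pad. Each full stroke pushes the lowest pad out over the tray, where it drops in; once the lever is right up again the next pad sinks into place (allow 0.5 s).
- lever_paddle (a point): middle of the top of the red paddle (44 x 38 mm, 12 mm thick) at the lever's end, about 95 mm from the hinge, towards the station's -y. The hinge lies along the station's x axis, 173 mm above the table. The paddle slopes 0.3 rad up at rest, 0.3 rad down at full stroke: this point goes almost straight down by 54 mm.
- pad_1: square gold-anodised aluminium pad 34 x 34 mm, 14 mm thick, 45 g; origin in the middle of its underside. Lowest of five stacked in the magazine, resting on its floor at station (0, -58, 98) mm; leaves first.
- pad_2: square gold-anodised aluminium pad 34 x 34 mm, 14 mm thick, 45 g; origin in the middle of its underside. In the magazine, second from below.
- pad_3: square gold-anodised aluminium pad 34 x 34 mm, 14 mm thick, 45 g; origin in the middle of its underside. In the magazine, third from below.
- pad_4: square gold-anodised aluminium pad 34 x 34 mm, 14 mm thick, 45 g; origin in the middle of its underside. In the magazine, fourth from below; it must stay in the magazine.
- pad_5: square gold-anodised aluminium pad 34 x 34 mm, 14 mm thick, 45 g; origin in the middle of its underside. In the magazine, the topmost; it must stay in the magazine.
- tape_measure: yellow tape measure 36 x 94 x 69 mm, loose bystander, to be left alone; origin in the middle of its underside, long axis y.
- sanding_block: dark cork sanding block 67 x 122 x 32 mm, loose bystander, to be left alone; origin in the middle of its underside, long axis y.
- push_block: wooden push block 70 x 160 x 67 mm with a raised grip, loose bystander, to be left alone; origin in the middle of its underside, long axis y.
Not all that is in view belongs to the job. Several things have the shape of the tray; the one meant has the colours described above.

How it is judged:
By the outcome, as a careful person would: the job done as asked, in the order asked, and still so for the second after the job is handed in, with the robot touching nothing.
It also fails if it takes over 61 s, if anything falls off the work surface, if the arm or the gripper's body presses on something with over 40 N, if the wrist force passes 120 N, or if a joint passes its speed limit or range.

## Working session

There is one attempt and no reset: what is moved stays moved. The work goes in short steps, Python scripts to look and compute and a tool call to move; the robot and the scene stay as the last step left them, time stands still between calls to the robot, and variables do not carry over. Pictures are saved under pics/ and viewed, and the job is handed in when it is done.

Besides the shell and the picture viewer there is one more tool, called after ">>>" in YAML: its name, and indented under it one key for each argument. step_arm: Moves the arm, as the interface text tells. Its arguments: {"type":"object","properties":{"plan":{"type":"array","items":{"type":"object","properties":{"grip":{"type":"number"},"slide":{"type":"array","items":{"type":"number"}},"spin":{"type":"number"}}}},"force":{"type":"number"}},"required":["plan"]}

```bash
mkdir -p pics; python3 - <<'E'
from station import get_obs,cams
import cv2
print(get_obs())
for n in ("scene","top"):
    im=cams.camera(n); cv2.imwrite(f"pics/{n}0.png",im)
    c=cams.calibration(n); print(n,c)
E
```

```text
{'time_s': 0.0, 'qpos': array([-1.36658345e+00,  3.00473364e-01,  1.52154026e+00,  2.01011189e-05,
        1.32070671e+00, -6.66656114e-02]), 'joint_vel': array([-7.99587648e-04, -1.52034325e-03, -7.92291734e-05,  3.96877287e-04,
       -4.75925493e-04,  6.53375317e-05]), 'tau': array([-4.24569644e-04, -5.31802511e+01, -3.52738237e+01,  7.08405278e-02,
        2.44555034e-02, -7.83539804e-05]), 'ee_pos': array([ 0.14708509, -0.52971104,  0.20490236]), 'eef_rot': array([-1.57070178e+00,  1.12387872e-03, -1.29992277e+00]), 'force': array([ 0.93521547, -0.32241809, -0.12044075]), 'moment': array([ 0.04578577,  0.02150182, -0.00243531]), 'grip_width': 0.09412943499308074}
scene {'K': array([[370.60289649,   0.        , 264.27935456],
       [  0.        , 370.60289649, 196.27553932],
       [  0.        ,   0.        ,   1.        ]]), 'T': array([[-0.72019504,  0.48348355, -0.49755679, -0.04792521],
       [-0.69376076, -0.50590835,  0.51259414,  0.43831392],
       [-0.0038873 ,  0.71435314,  0.6997746 ,  0.97247678],
       [ 0.        ,  0.        ,  0.        ,  1.        ]])}
top {'K': array([[435.0335569 ,   0.        , 252.50324665],
       [  0.        , 435.0335569 , 193.9518789 ],
       [  0.        ,   0.        ,   1.        ]]), 'T': array([[ 0.01735811,  0.99462398, -0.10208738,  0.38045955],
       [-0.99982038,  0.018044  ,  0.00579899, -0.16117002],
       [ 0.00760988,  0.10196838,  0.99475853,  1.43565861],
       [ 0.        ,  0.        ,  0.        ,  1.        ]])}
```

View pics/scene0.png

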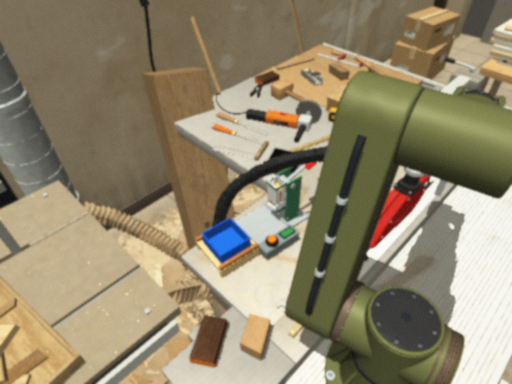

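View pics/top0.png

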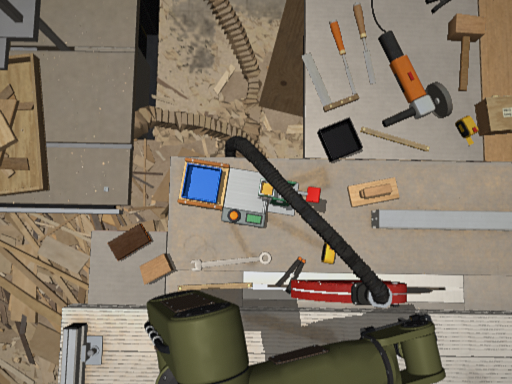

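```bash
cat > h.py <<'E'
import numpy as np,cv2
from station import get_obs,cams
def ray(n,u,v,c=None):
    c=c or cams.calibration(n);K=c["K"];T=c["T"]
    d=np.array([(u-K[0,2])/K[0,0],-(v-K[1,2])/K[1,1],-1.]);return T[:3,3],T[:3,:3]@d
def atz(n,u,v,z,c=None):
    o,d=ray(n,u,v,c);return o+d*(z-o[2])/d[2]
def proj(n,p,c=None):
    c=c or cams.calibration(n);q=np.linalg.inv(c["T"])@np.r_[p,1.];K=c["K"]
    return np.array([K[0,2]+K[0,0]*q[0]/-q[2],K[1,2]+K[1,1]*(-q[1])/-q[2]])
def crop(src,x0,y0,x1,y1,f,out):
    im=cv2.imread(src)[y0:y1,x0:x1];cv2.imwrite(out,cv2.resize(im,None,fx=f,fy=f,interpolation=cv2.INTER_CUBIC))
E
python3 - <<'E'
from h import *
crop("pics/top0.png",160,130,345,260,4.3,"pics/topc.png")
crop("pics/scene0.png",180,140,320,280,4.2,"pics/scc.png")
print(proj("top",[0,0,0]),proj("top",get_obs()["ee_pos"]),cams.calibration("wrist"))
cv2.imwrite("pics/w0.png",cams.camera("wrist"))
E
```

```text
[196.51802271 357.48528855] [380.95228275 325.73034836] {'K': array([[309.57795539,   0.        , 249.62243895],
       [  0.        , 309.57795539, 185.84701401],
       [  0.        ,   0.        ,   1.        ]]), 'T': array([[ 0.26845225,  0.93527382,  0.23064317,  0.21517409],
       [-0.96329001,  0.26123832,  0.06186185, -0.51154197],
       [-0.00239506, -0.23878322,  0.97106995,  0.38407102],
       [ 0.        ,  0.        ,  0.        ,  1.        ]])}
```

View pics/topc.png

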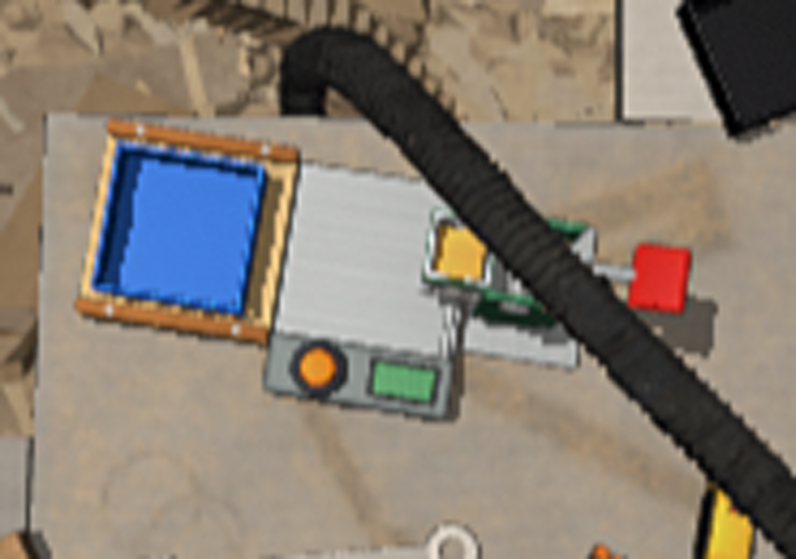

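View pics/scc.png

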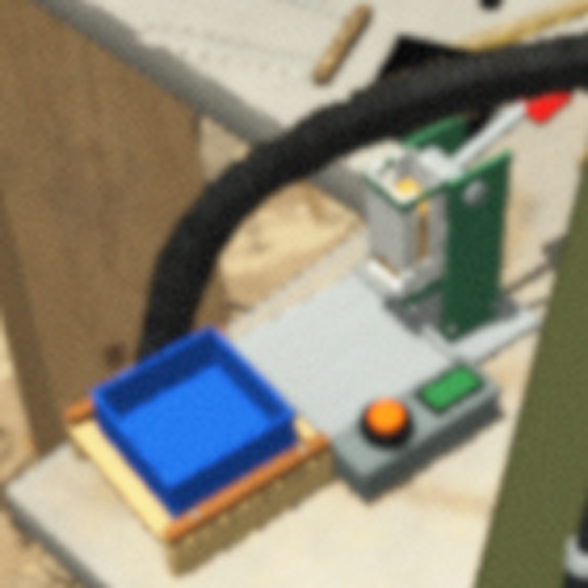

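View pics/w0.png

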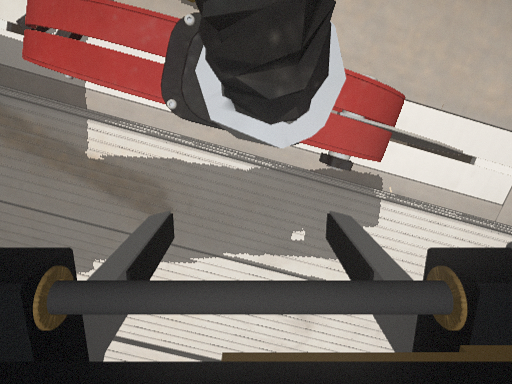

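```bash
cat >> h.py <<'E'
E
python3 - <<'E'
from h import *
t=lambda x,y:(160+x/4.3,130+y/4.3)
s=lambda x,y:(180+x/4.2,140+y/4.2)
def P(n,f,x,y,z): return atz(n,*f(x,y),z)
A=P("top",t,264,390,.044);B=P("top",t,448,419,.044);C=P("top",t,460,362,.044)
print("strip",A,B,C, np.linalg.norm(A-B),"expect .14")
d=(A-B)[:2];print("yaw",np.degrees(np.arctan2(-d[0],d[1])))
print("guide outer corners",P("top",t,112,122,.0535),P("top",t,298,152,.0535),P("top",t,270,342,.0535),P("top",t,78,306,.0535))
print("mag",P("top",t,460,251,.195)," paddle",P("top",t,660,278,.205)," tare",P("top",t,318,367,.052))
print("tray rim top", P("top",t,110,145,.0845),P("top",t,266,163,.0845),P("top",t,246,314,.0845),P("top",t,93,290,.0845))
print("scene strip",P("scene",s,370,500,.044),P("scene",s,498,408,.044),P("scene",s,335,442,.044),"tare",P("scene",s,386,415,.052),"mag",P("scene",s,408,180,.195))
def tri(a,b):
    o1,d1=ray("top",*a);o2,d2=ray("scene",*b)
    M=np.c_[d1,-d2];k=np.linalg.lstsq(M,o2-o1,rcond=None)[0];p=o1+d1*k[0];q=o2+d2*k[1];return (p+q)/2,np.linalg.norm(p-q)
# hose: epipolar matching; top center line points
for (x,y) in [(330,50),(400,110),(460,175),(520,235),(590,300)]:
    u=t(x,y)
    # print scene projections at various z
    print(u,[ (round(z,2),((proj("scene",atz("top",*u,z))-[180,140])*4.2).round().tolist()) for z in (0,.1,.2,.3,.4,.5)])
E
```

```text
strip [ 0.43561729 -0.0714298   0.044     ] [ 0.41653489 -0.20842594  0.044     ] [ 0.4590126  -0.21674193  0.044     ] 0.13831877032259038 expect .14
yaw -7.9297940742819035
guide outer corners [0.63347145 0.04653784 0.0535    ] [ 0.61335566 -0.09306028  0.0535    ] [ 0.47077536 -0.0756033   0.0535    ] [0.49493018 0.06713608 0.0535    ]
mag [ 0.52463967 -0.20967652  0.195     ]  paddle [ 0.50790439 -0.34194175  0.205     ]  tare [ 0.45299353 -0.11143834  0.052     ]
tray rim top [0.61074582 0.0427776  0.0845    ] [ 0.59956965 -0.07142008  0.0845    ] [ 0.48874042 -0.05966142  0.0845    ] [0.50418749 0.05156652 0.0845    ]
scene strip [ 0.41387493 -0.05266789  0.044     ] [ 0.40218522 -0.18273103  0.044     ] [ 0.46940402 -0.07298138  0.044     ] tare [ 0.45508368 -0.11362059  0.052     ] mag [ 0.51733943 -0.20184097  0.195     ]
(236.74418604651163, 141.62790697674419) [(0, [174.0, 297.0]), (0.1, [185.0, 224.0]), (0.2, [198.0, 141.0]), (0.3, [212.0, 46.0]), (0.4, [229.0, -64.0]), (0.5, [248.0, -192.0])]
(253.02325581395348, 155.58139534883722) [(0, [258.0, 290.0]), (0.1, [268.0, 218.0]), (0.2, [280.0, 135.0]), (0.3, [293.0, 40.0]), (0.4, [308.0, -69.0]), (0.5, [326.0, -197.0])]
(266.9767441860465, 170.69767441860466) [(0, [338.0, 291.0]), (0.1, [348.0, 218.0]), (0.2, [358.0, 135.0]), (0.3, [370.0, 41.0]), (0.4, [384.0, -69.0]), (0.5, [400.0, -197.0])]
(280.93023255813955, 184.65116279069767) [(0, [415.0, 289.0]), (0.1, [423.0, 216.0]), (0.2, [433.0, 134.0]), (0.3, [444.0, 39.0]), (0.4, [456.0, -70.0]), (0.5, [471.0, -198.0])]
(297.2093023255814, 199.7674418604651) [(0, [500.0, 285.0]), (0.1, [507.0, 212.0]), (0.2, [516.0, 130.0]), (0.3, [525.0, 35.0]), (0.4, [536.0, -74.0]), (0.5, [550.0, -201.0])]
```

>>> step_arm:
  plan:
    - {"grip": -1, "slide": [0, -0.04, 0]}
    - {"slide": [0, -0.04, 0]}
    - {"slide": [0, -0.04, 0]}
    - {"slide": [0, -0.04, 0]}
    - {"slide": [0, -0.02, 0]}
    - {"slide": [0, 0, 0]}

```text
schema error: expected keys grip, slide, spin
```

```bash
python3 - <<'E'
from h import *
print(get_obs()["ee_pos"],get_obs()["time_s"],get_obs()["force"])
c=cams.calibration("wrist");np.save("c1.npy",c["T"])
cv2.imwrite("pics/w1.png",cams.camera("wrist"))
cv2.imwrite("pics/scene1.png",cams.camera("scene"))
E
```

```text
[ 0.14705103 -0.52976272  0.2050287 ] 0.15 [0.30654675 0.19099681 0.46090241]
```

View pics/w1.png

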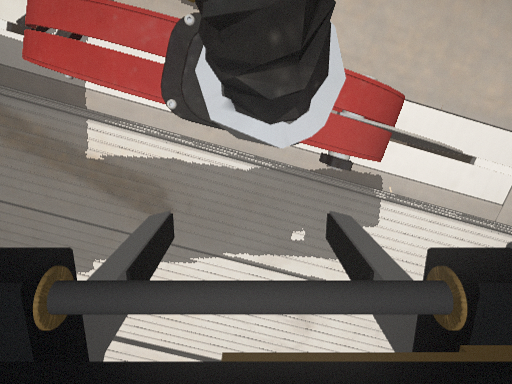

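View pics/scene1.png

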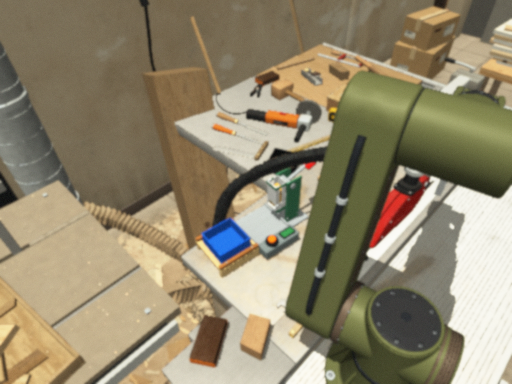

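>>> step_arm:
  plan:
    - {"grip": -1, "slide": [0, -0.04, 0], "spin": 0}
    - {"grip": -1, "slide": [0, -0.04, 0], "spin": 0}
    - {"grip": -1, "slide": [0, -0.04, 0], "spin": 0}
    - {"grip": -1, "slide": [0, -0.04, 0], "spin": 0}
    - {"grip": -1, "slide": [0, -0.03, 0], "spin": 0}

```text
time_s: 0.67
ee_pos: [0.1471, -0.5297, 0.399]
eef_rot: [-1.571, -0.003, -1.3]
force: [0.8, -0.0, 0.2]
grip_width: 0.094
```

```bash
python3 - <<'E'
from h import *
print(get_obs()["ee_pos"],get_obs()["time_s"],get_obs()["force"])
c=cams.calibration("wrist");np.save("c1.npy",c["T"])
cv2.imwrite("pics/w2.png",cams.camera("wrist"))
cv2.imwrite("pics/scene2.png",cams.camera("scene"))
E
```

```text
[ 0.14709057 -0.52967787  0.39900424] 0.6667 [ 0.77166602 -0.00538891  0.20102972]
```

View pics/w2.png

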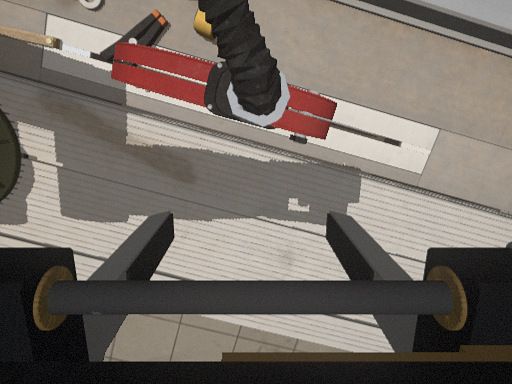

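View pics/scene2.png

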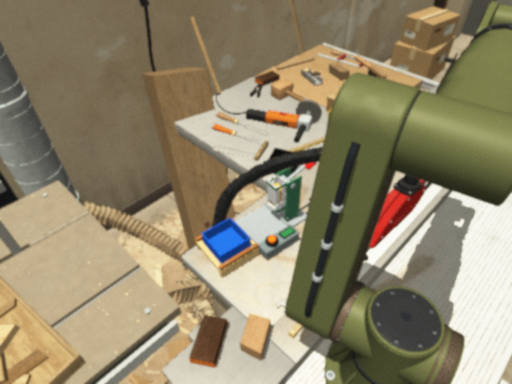

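>>> step_arm:
  plan:
    - {"grip": -1, "slide": [-0.021, -0.005, 0.032], "spin": 0}
    - {"grip": -1, "slide": [-0.021, -0.005, 0.032], "spin": 0}
    - {"grip": -1, "slide": [-0.021, -0.005, 0.032], "spin": 0}
    - {"grip": -1, "slide": [-0.021, -0.005, 0.032], "spin": 0}
    - {"grip": -1, "slide": [-0.021, -0.005, 0.032], "spin": 0}
    - {"grip": -1, "slide": [-0.021, 0, 0.032], "spin": 0}
    - {"grip": -1, "slide": [-0.021, 0, 0.032], "spin": 0}
    - {"grip": -1, "slide": [-0.021, 0, 0.032], "spin": 0}
    - {"grip": -1, "slide": [0, 0, 0], "spin": 0}

```text
time_s: 1.52
ee_pos: [0.3518, -0.2956, 0.42]
eef_rot: [-1.57, 0.001, -1.295]
force: [-0.5, -0.4, -0.4]
grip_width: 0.0941
```

```bash
python3 - <<'E'
from h import *
print(get_obs()["ee_pos"],get_obs()["time_s"],get_obs()["force"])
c=cams.calibration("wrist");np.save("c3.npy",c["T"])
im=cams.camera("wrist");cv2.imwrite("pics/w3.png",im);cv2.imwrite("pics/w3b.png",cv2.resize(im,(800,600),interpolation=cv2.INTER_CUBIC))
cv2.imwrite("pics/scene3.png",cams.camera("scene"))
E
```

```text
[ 0.35175934 -0.29558314  0.42003655] 1.5167 [-0.47930143 -0.44759698 -0.41754738]
```

View pics/w3b.png

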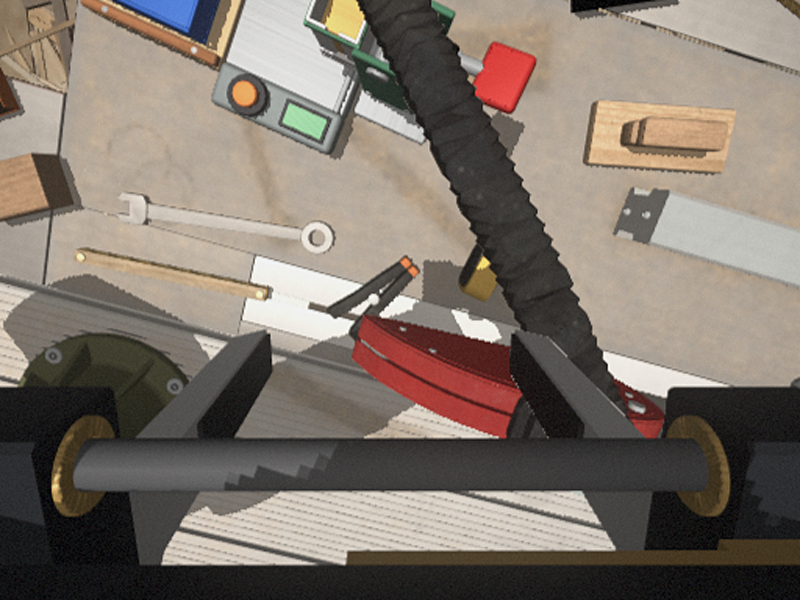

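View pics/scene3.png

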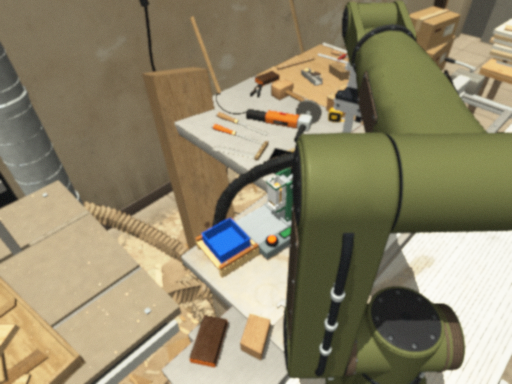

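```bash
python3 - <<'E'
from h import *
crop("pics/top0.png",220,130,400,310,4,"pics/hose.png")
E
```

```text
(no output)
```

View pics/hose.png

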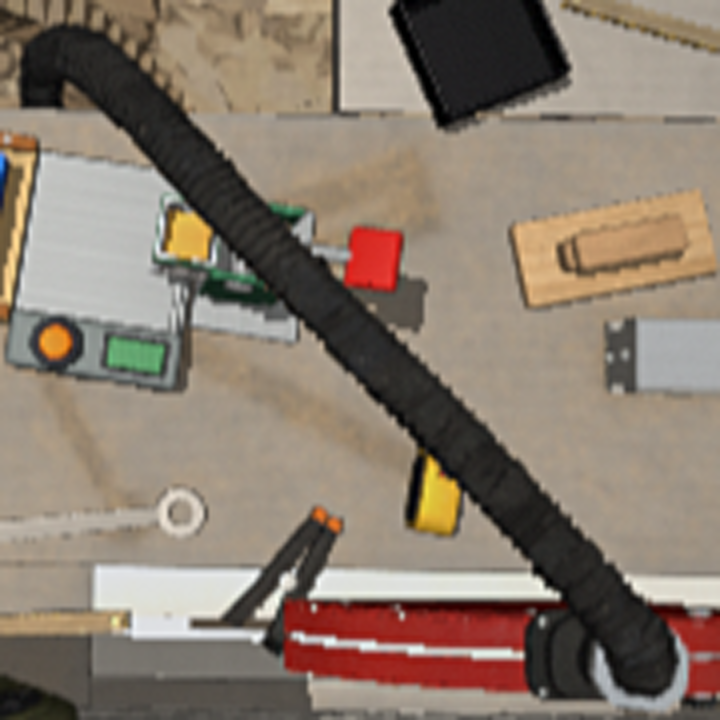

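```bash
cat >> h.py <<'E'
def c3(): 
    c=dict(cams.calibration("wrist")); c["T"]=np.load("c3.npy"); return c
E
python3 - <<'E'
from h import *
T=np.array([(100,70),(160,125),(225,205),(300,280),(365,350),(430,415),(500,490),(570,560),(630,635)])/4+[220,130]
W=np.array([(400,20),(437,100),(475,170),(520,240),(555,305),(590,365)])/1.5625
c=c3()
for w in W:
    best=None
    for z in np.arange(.0,.5,.005):
        p=atz("wrist",*w,z,c);q=proj("top",p)
        v=np.interp(q[0],T[:,0],T[:,1]); e=q[1]-v
        if best is None or abs(e)<best[0]: best=(abs(e),p,q)
    print(best)
# station points in w3
w=lambda x,y,z:atz("wrist",x/1.5625,y/1.5625,z,c)
print("tare",w(246,92,.052),"strip",w(213,100,.044),w(333,153,.044),"disp edge")
for z in(.19,.2,.21): print("paddle",w(505,73,z),atz("top",220+375/4,130+258/4,z))
print("mag",w(337,20,.195))
E
```

```text
(np.float64(0.0038319021180370783), array([ 0.53547561, -0.25147491,  0.17      ]), array([280.93346959, 185.93730149]))
(np.float64(0.7660871730471683), array([ 0.51216343, -0.30615812,  0.        ]), array([293.61824134, 199.38432851]))
(np.float64(0.007184573078831136), array([ 0.43659264, -0.33241053,  0.255     ]), array([312.60959161, 218.86677618]))
(np.float64(0.0018383686041829606), array([ 0.41081288, -0.32103473,  0.45      ]), array([320.04914474, 226.29730637]))
(np.float64(0.017960506536667253), array([ 0.39672913, -0.33257141,  0.465     ]), array([326.30979432, 232.54183381]))
(np.float64(0.0764989296497447), array([ 0.39058847, -0.33294364,  0.495     ]), array([328.93685666, 235.21299035]))
tare [ 0.45653125 -0.10673816  0.052     ] strip [ 0.43942725 -0.07163952  0.044     ] [ 0.42144296 -0.20972969  0.044     ] disp edge
paddle [ 0.51637907 -0.3423432   0.19      ] [ 0.50990922 -0.34489828  0.19      ]
paddle [ 0.51401508 -0.34074778  0.2       ] [ 0.50887002 -0.34342333  0.2       ]
paddle [ 0.5116511  -0.33915235  0.21      ] [ 0.50783081 -0.34194838  0.21      ]
mag [ 0.51572761 -0.20709406  0.195     ]
```

>>> step_arm:
  plan:
    - {"grip": -1, "slide": [-0.033, 0, 0.0245], "spin": 0}
    - {"grip": -1, "slide": [-0.033, 0, 0.0245], "spin": 0}
    - {"grip": -1, "slide": [-0.033, 0, 0.0245], "spin": 0}
    - {"grip": -1, "slide": [-0.033, 0, 0.0245], "spin": 0}
    - {"grip": -1, "slide": [-0.033, 0, 0.0245], "spin": 0}
    - {"grip": -1, "slide": [-0.033, 0, 0.0245], "spin": 0}
    - {"grip": -1, "slide": [-0.033, 0, 0.0245], "spin": 0}
    - {"grip": -1, "slide": [-0.033, 0, 0.0245], "spin": 0}
    - {"grip": -1, "slide": [-0.033, 0, 0.0245], "spin": 0}
    - {"grip": -1, "slide": [-0.033, 0, 0.0245], "spin": 0}
    - {"grip": -1, "slide": [0, 0, 0], "spin": 0}

```text
time_s: 2.53
ee_pos: [0.498, 0.0877, 0.4187]
eef_rot: [-1.573, 0.001, -1.297]
force: [0.1, -0.3, -0.0]
grip_width: 0.0937
```

```bash
python3 - <<'E'
from h import *
print(get_obs()["ee_pos"],get_obs()["time_s"])
c=cams.calibration("wrist");np.save("c4.npy",c["T"]);print(c["T"])
im=cams.camera("wrist");cv2.imwrite("pics/w4.png",im);cv2.imwrite("pics/w4b.png",cv2.resize(im,(800,600),interpolation=cv2.INTER_CUBIC))
E
```

```text
[0.49802132 0.08768206 0.41865362] 2.5333
[[ 0.27142556  0.93383459  0.23298312  0.56651768]
 [-0.96245577  0.26402028  0.06302526  0.10617818]
 [-0.0026571  -0.24134261  0.97043634  0.59756826]
 [ 0.          0.          0.          1.        ]]
```

View pics/w4b.png

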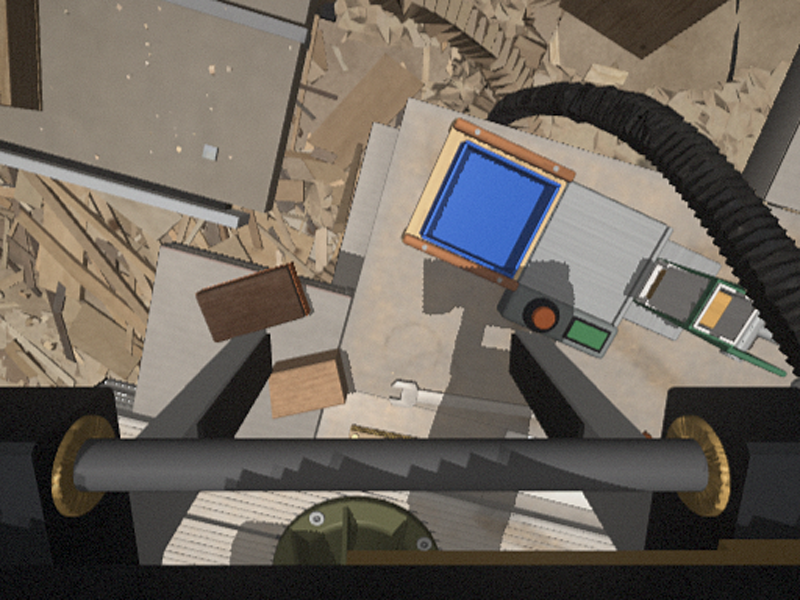

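```bash
cat >> h.py <<'E'
def cn(f): 
    c=dict(cams.calibration("wrist")); c["T"]=np.load(f); return c
E
python3 - <<'E'
from h import *
from scipy.optimize import least_squares
T=np.array([(45,65),(70,48),(100,70),(160,125),(225,205),(300,280),(365,350),(430,415),(500,490),(570,560),(630,635)])/4+[220,130]
W=np.array([(510,103),(545,93),(585,97),(630,115),(680,155),(720,195),(755,235),(785,290)])/1.5625
c=cn("c4.npy")
for w in W:
    L=[]
    for z in np.arange(-.1,.5,.005):
        p=atz("wrist",*w,z,c);q=proj("top",p)
        d=min(np.linalg.norm(np.clip(np.dot(q-a,b-a)/np.dot(b-a,b-a),0,1)*(b-a)+a-q) for a,b in zip(T[:-1],T[1:]))
        L.append((d,p))
    L.sort(key=lambda t:t[0]); print(w*1.5625,round(L[0][0],2),L[0][1].round(3),L[1][1].round(3))
w=lambda x,y,z:atz("wrist",x/1.5625,y/1.5625,z,c)
print("tare",w(542,317,.052),"strip",w(605,355,.044),w(500,310,.044))
print("platform corner",w(670,230,.038),"guides",w(457,120,.0535),w(577,173,.0535),w(520,290,.0535),w(403,237,.0535))
print("tray",w(465,140,.0845),w(565,185,.0845),w(513,275,.0845),w(420,225,.0845))
print("shelf +y end", w(452,128,.0395),w(406,230,.0395))
E
```

```text
[510. 103.] 18.92 [ 0.695 -0.025 -0.1  ] [ 0.694 -0.024 -0.095]
[545.  93.] 7.63 [ 0.72  -0.066 -0.1  ] [ 0.719 -0.064 -0.095]
[585.  97.] 1.35 [ 0.725 -0.113 -0.08 ] [ 0.726 -0.115 -0.085]
[630. 115.] 0.05 [ 0.687 -0.117  0.065] [ 0.688 -0.12   0.06 ]
[680. 155.] 0.12 [ 0.652 -0.148  0.13 ] [ 0.652 -0.146  0.135]
[720. 195.] 0.07 [ 0.623 -0.17   0.175] [ 0.624 -0.174  0.17 ]
[755. 235.] 0.08 [ 0.597 -0.192  0.205] [ 0.597 -0.188  0.21 ]
[785. 290.] 0.46 [ 0.563 -0.214  0.23 ] [ 0.562 -0.219  0.225]
tare [ 0.453137   -0.11018206  0.052     ] strip [ 0.42679606 -0.20379608  0.044     ] [ 0.44607519 -0.06228421  0.044     ]
platform corner [ 0.58923896 -0.22166378  0.038     ] guides [0.63532672 0.05296419 0.0535    ] [ 0.6185706  -0.08976538  0.0535    ] [ 0.47728431 -0.07384861  0.0535    ] [0.49959975 0.07361364 0.0535    ]
tray [0.61528362 0.04235581 0.0845    ] [ 0.60091335 -0.07101153  0.0845    ] [ 0.49612933 -0.05070706  0.0845    ] [0.52052141 0.06170611 0.0845    ]
shelf +y end [0.62768382 0.05434806 0.0395    ] [0.50659405 0.07169464 0.0395    ]
```

>>> step_arm:
  plan:
    - {"grip": -1, "slide": [0.01, 0, 0.0247], "spin": 0}
    - {"grip": -1, "slide": [0.01, 0, 0.0247], "spin": 0}
    - {"grip": -0.1, "slide": [0, 0, 0], "spin": -6.67}
    - {"grip": -0.1, "slide": [0, 0, 0], "spin": -6.67}
    - {"grip": -0.1, "slide": [0, 0, 0], "spin": -6.67}
    - {"grip": -0.1, "slide": [0, 0, 0], "spin": -6.67}
    - {"grip": -0.1, "slide": [0, 0, 0], "spin": -6.67}
    - {"grip": -0.1, "slide": [0, 0, 0], "spin": -6.67}
    - {"grip": -0.1, "slide": [0, 0, 0], "spin": -6.67}
    - {"grip": -0.1, "slide": [0, 0, 0], "spin": -6.67}
    - {"grip": -0.1, "slide": [0, 0, 0], "spin": -6.67}
    - {"grip": -0.1, "slide": [0, 0, 0], "spin": -6.67}
    - {"grip": -0.1, "slide": [0, 0, 0], "spin": 0}

```text
time_s: 3.67
ee_pos: [0.5496, 0.0757, 0.4203]
eef_rot: [-1.571, 0.0, -0.133]
force: [-0.1, 1.5, 0.3]
grip_width: 0.0515
```

```bash
python3 - <<'E'
from h import *
o=get_obs();print(o["ee_pos"],o["eef_rot"],o["time_s"],o["qpos"],o["grip_width"])
c=cams.calibration("wrist");np.save("c5.npy",c["T"])
im=cams.camera("wrist");cv2.imwrite("pics/w5.png",im);cv2.imwrite("pics/w5b.png",cv2.resize(im,(800,600),interpolation=cv2.INTER_CUBIC))
E
```

```text
[0.5496327  0.07568507 0.42028781] [-1.57108229e+00  2.35920395e-04 -1.32659209e-01] 3.6667 [ 7.09388238e-02  2.58149994e-01  1.08852628e+00 -2.38335519e-04
  1.79520524e+00  2.03544996e-01] 0.05149884510023165
```

View pics/w5b.png

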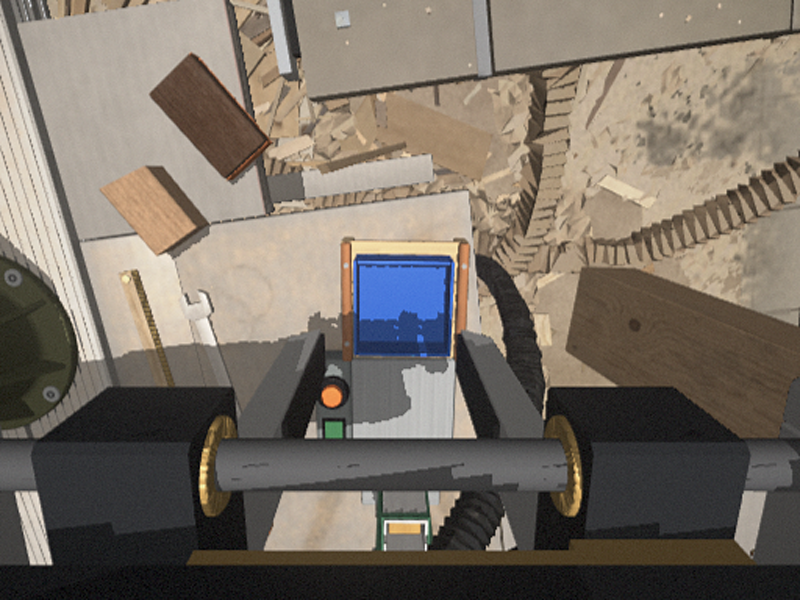

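```bash
python3 - <<'E'
from h import *
crop("pics/w5.png",200,140,320,290,4,"pics/w5c.png")
E
```

```text
(no output)
```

View pics/w5c.png

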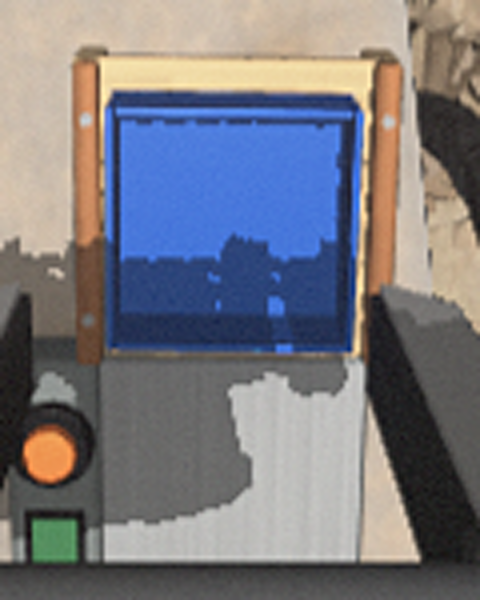

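```bash
python3 - <<'E'
from h import *
c=cn("c5.npy")
R=np.deg2rad(-7.6);O=np.array([.535,-.153])
def st(p):
    d=p[:2]-O;return np.array([np.cos(R)*d[0]+np.sin(R)*d[1],-np.sin(R)*d[0]+np.cos(R)*d[1]]).round(4)
w=lambda x,y,z:atz("wrist",200+x/4,140+y/4,z,c)
for n,a in dict(trayBL=(107,107,.0845),trayBR=(361,107,.0845),trayFL=(107,352,.0845),trayFR=(355,352,.0845),wallbot=(230,93,.04),shL=(98,56,.0395),shR=(372,56,.0395),shFL=(103,358,.0395),gl=(75,62,.0535),gr=(402,62,.0535),glf=(78,360,.0535),tare=(50,455,.052)).items():
    p=w(*a);print(n,p.round(4),st(p))
E
```

```text
trayBL [0.5098 0.0568 0.0845] [-0.0527  0.2046]
trayBR [0.616  0.0427 0.0845] [0.0544 0.2047]
trayFL [ 0.4934 -0.0521  0.0845] [-0.0546  0.0945]
trayFR [ 0.6023 -0.0666  0.0845] [0.0553 0.0946]
wallbot [0.5621 0.0482 0.04  ] [0.0003 0.203 ]
shL [0.5048 0.0729 0.0395] [-0.0598  0.2199]
shR [0.6282 0.0565 0.0395] [0.0647 0.22  ]
shFL [ 0.4852 -0.0721  0.0395] [-0.0601  0.0736]
gl [0.4957 0.0734 0.0535] [-0.0689  0.2192]
gr [0.6394 0.0543 0.0535] [0.0761 0.2193]
glf [ 0.4753 -0.0661  0.0535] [-0.0707  0.0782]
tare [ 0.4542 -0.1131  0.052 ] [-0.0854  0.0288]
```

>>> step_arm:
  plan:
    - {"grip": -0.1, "slide": [0, 0.04, 0.005], "spin": 0}
    - {"grip": -0.1, "slide": [0, 0.04, 0], "spin": 0}
    - {"grip": -0.1, "slide": [0, 0.04, 0], "spin": 0}
    - {"grip": -0.1, "slide": [0, 0.04, 0], "spin": 0}
    - {"grip": -0.1, "slide": [0, 0.04, 0], "spin": 0}
    - {"grip": -0.1, "slide": [0, 0.04, 0], "spin": 0}
    - {"grip": -0.1, "slide": [0, 0.04, 0], "spin": 0}
    - {"grip": -0.1, "slide": [0, 0.04, 0], "spin": 0}
    - {"grip": -0.1, "slide": [0, 0.02, 0], "spin": 0}
    - {"grip": -0.1, "slide": [0, 0.02, 0], "spin": 0}
    - {"grip": -0.1, "slide": [0, 0, 0], "spin": 0}

```text
time_s: 4.63
ee_pos: [0.5483, 0.0815, 0.0566]
eef_rot: [-1.572, 0.006, -0.141]
force: [-0.2, 0.7, 0.7]
grip_width: 0.0518
```

```bash
python3 - <<'E'
from h import *
o=get_obs();print(o["ee_pos"],o["force"],o["time_s"],o["grip_width"])
c=cams.calibration("wrist");np.save("c6.npy",c["T"])
im=cams.camera("wrist");cv2.imwrite("pics/w6.png",im)
cv2.imwrite("pics/scene6.png",cams.camera("scene"))
E
```

```text
[0.54826776 0.08153207 0.05663272] [-0.17395925  0.70137951  0.72769182] 4.6333 0.05183979731252118
```

View pics/w6.png

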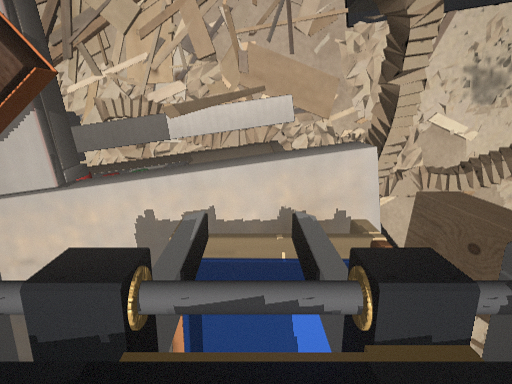

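View pics/scene6.png

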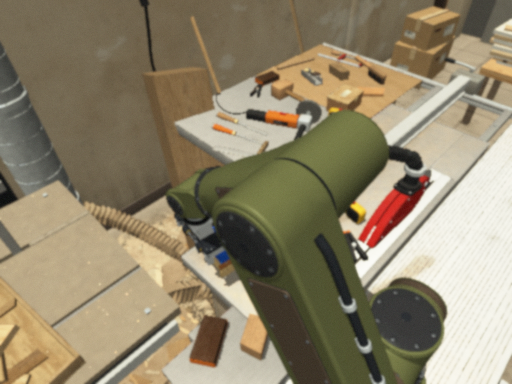

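>>> step_arm:
  plan:
    - {"grip": -0.1, "slide": [0, 0, -0.006], "spin": 0}
    - {"grip": -0.1, "slide": [0, 0, -0.006], "spin": 0}
    - {"grip": -0.1, "slide": [0, 0, -0.006], "spin": 0}
    - {"grip": -0.1, "slide": [0, 0, -0.006], "spin": 0}
    - {"grip": -0.1, "slide": [0, 0, -0.008], "spin": 0}
    - {"grip": -0.1, "slide": [0, 0, -0.008], "spin": 0}
    - {"grip": -0.1, "slide": [0, 0, -0.008], "spin": 0}
    - {"grip": -0.1, "slide": [0, 0, -0.008], "spin": 0}
    - {"grip": -0.1, "slide": [0, 0, -0.008], "spin": 0}
    - {"grip": -0.1, "slide": [0, 0, -0.008], "spin": 0}
    - {"grip": -0.1, "slide": [0, 0, -0.008], "spin": 0}
    - {"grip": -0.1, "slide": [0, 0, -0.008], "spin": 0}
    - {"grip": -0.1, "slide": [0, 0, -0.008], "spin": 0}
    - {"grip": -0.1, "slide": [0, 0, -0.008], "spin": 0}

```text
time_s: 5.9
ee_pos: [0.536, -0.021, 0.0604]
eef_rot: [-1.571, 0.0, -0.136]
force: [1.2, 1.9, 2.3]
grip_width: 0.0512
```

```bash
python3 - <<'E'
from h import *
o=get_obs();print(o["ee_pos"],o["eef_rot"],o["force"],o["time_s"],o["grip_width"])
im=cams.camera("wrist");cv2.imwrite("pics/w7.png",im)
cv2.imwrite("pics/top7.png",cams.camera("top"));crop("pics/top7.png",160,130,345,260,4.3,"pics/top7c.png")
E
```

```text
[ 0.53604557 -0.02102571  0.06043759] [-1.57080416e+00  5.36658569e-05 -1.35859456e-01] [1.17868481 1.92340605 2.26802255] 5.9 0.05120604318156709
```

View pics/w7.png

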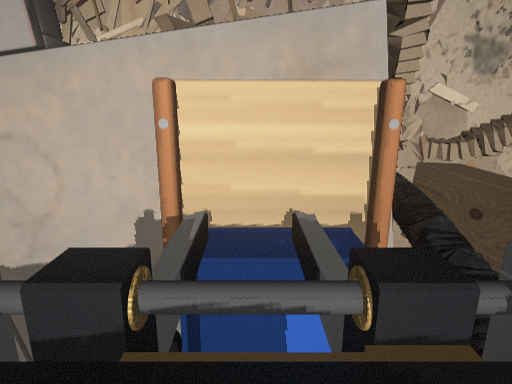

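View pics/top7c.png

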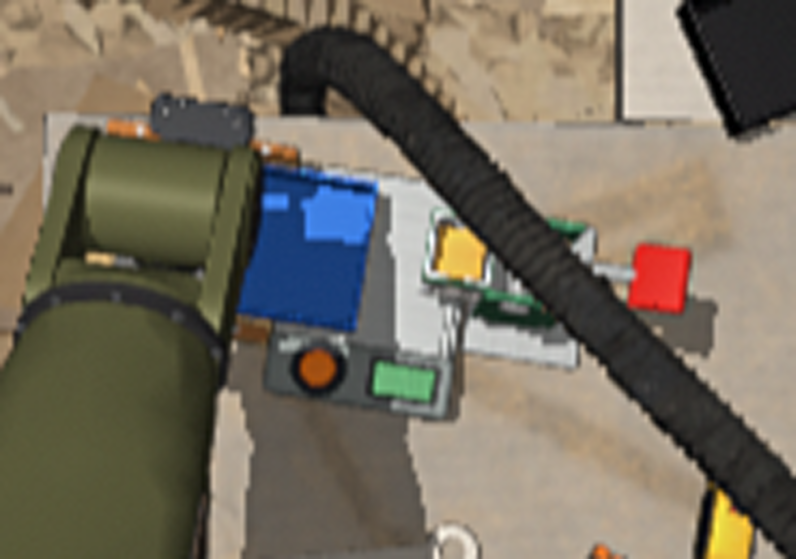

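>>> step_arm:
  plan:
    - {"grip": -0.1, "slide": [0, 0, -0.007], "spin": 0}
    - {"grip": -0.1, "slide": [0, 0, -0.007], "spin": 0}
    - {"grip": -0.1, "slide": [0, 0, -0.007], "spin": 0}
    - {"grip": -0.1, "slide": [0, 0, -0.007], "spin": 0}
    - {"grip": -0.1, "slide": [0, 0, -0.007], "spin": 0}
    - {"grip": -0.1, "slide": [0, 0, -0.007], "spin": 0}
    - {"grip": -0.1, "slide": [0, 0, -0.004], "spin": 0}
    - {"grip": -0.1, "slide": [0, 0, -0.003], "spin": 0}

```text
time_s: 6.67
ee_pos: [0.5295, -0.0694, 0.0604]
eef_rot: [-1.571, 0.0, -0.136]
force: [0.5, 0.9, -0.1]
grip_width: 0.0515
```

>>> step_arm:
  plan:
    - {"grip": -0.1, "slide": [0, 0, -0.0025], "spin": 0}
    - {"grip": -0.1, "slide": [0, 0, -0.0025], "spin": 0}

```text
time_s: 6.83
ee_pos: [0.5289, -0.0739, 0.0605]
eef_rot: [-1.571, -0.0, -0.136]
force: [0.2, 1.6, -0.2]
grip_width: 0.0516
```

```bash
python3 - <<'E'
from h import *
o=get_obs();print(o["ee_pos"],o["eef_rot"],o["force"],o["time_s"],o["grip_width"])
cv2.imwrite("pics/top8.png",cams.camera("top"));crop("pics/top8.png",160,130,345,260,4.3,"pics/top8c.png")
E
```

```text
[ 0.52887292 -0.07385689  0.06048331] [-1.57074065e+00 -3.04311533e-05 -1.35758407e-01] [ 0.18097893  1.63320849 -0.20027019] 6.8333 0.05162312859882467
```

View pics/top8c.png

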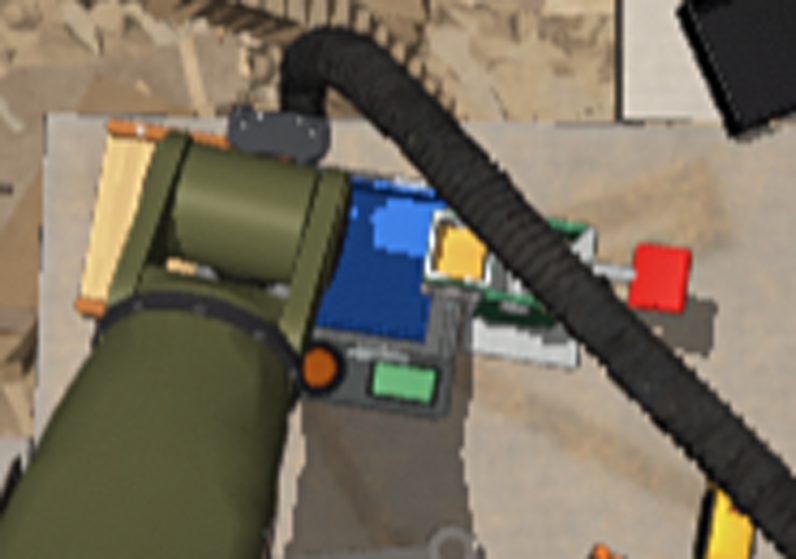

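>>> step_arm:
  plan:
    - {"grip": -0.1, "slide": [0, 0, -0.0025], "spin": 0}
    - {"grip": -0.1, "slide": [0, 0, -0.0025], "spin": 0}

```text
time_s: 7.05
ee_pos: [0.5282, -0.0787, 0.0605]
eef_rot: [-1.571, -0.0, -0.136]
force: [-0.1, 0.8, 0.3]
grip_width: 0.0518
```

>>> step_arm:
  plan:
    - {"grip": -0.1, "slide": [0, 0, -0.0025], "spin": 0}
    - {"grip": -0.1, "slide": [0, 0, -0.0015], "spin": 0}

```text
time_s: 7.22
ee_pos: [0.5276, -0.0829, 0.0605]
eef_rot: [-1.571, -0.0, -0.136]
force: [1.0, 1.3, 0.8]
grip_width: 0.0517
```

>>> step_arm:
  plan:
    - {"grip": -0.1, "slide": [0, 0, -0.002], "spin": 0}
    - {"grip": -0.1, "slide": [0, 0, -0.002], "spin": 0}

```text
time_s: 7.38
ee_pos: [0.5271, -0.0867, 0.0605]
eef_rot: [-1.571, -0.0, -0.136]
force: [1.1, 3.3, 0.5]
grip_width: 0.0515
```

>>> step_arm:
  plan:
    - {"grip": -0.1, "slide": [0, 0, -0.002], "spin": 0}
    - {"grip": -0.1, "slide": [0, 0, 0], "spin": 0}

```text
time_s: 7.55
ee_pos: [0.5273, -0.0872, 0.0607]
eef_rot: [-1.568, -0.001, -0.136]
force: [2.8, 13.2, 2.4]
grip_width: 0.0517
```

```bash
python3 - <<'E'
from h import *
cv2.imwrite("pics/top9.png",cams.camera("top"));crop("pics/top9.png",220,160,300,230,9,"pics/top9c.png")
E
```

```text
(no output)
```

View pics/top9c.png

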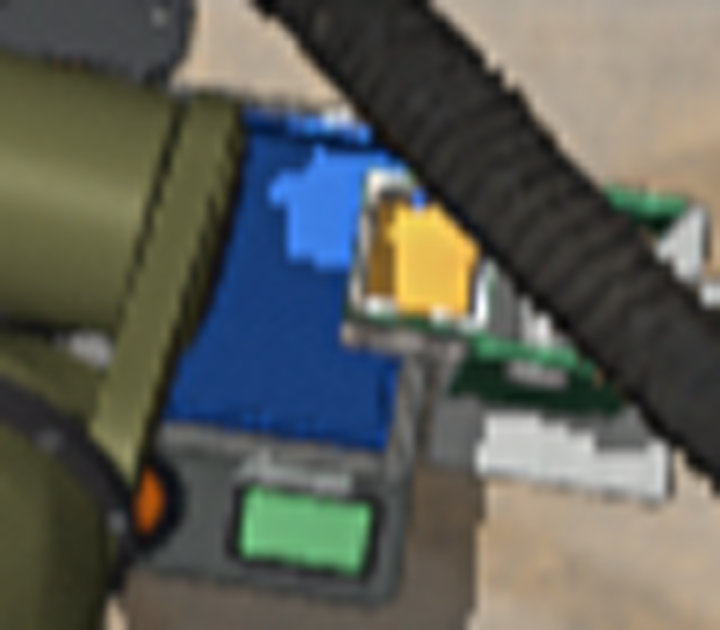

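>>> step_arm:
  plan:
    - {"grip": -0.1, "slide": [0, 0, 0.01], "spin": 0}
    - {"grip": -0.1, "slide": [0, 0, 0.03], "spin": 0}
    - {"grip": -0.1, "slide": [0, -0.03, 0], "spin": 0}
    - {"grip": 1, "slide": [0, -0.04, 0], "spin": 0}
    - {"grip": 1, "slide": [0, -0.04, 0], "spin": 0}
    - {"grip": 1, "slide": [0, -0.04, 0], "spin": 0}
    - {"grip": 1, "slide": [0, -0.04, 0], "spin": 0}
    - {"grip": 1, "slide": [-0.023, 0, -0.0243], "spin": 0}
    - {"grip": 1, "slide": [-0.023, 0, -0.0243], "spin": 0}
    - {"grip": 1, "slide": [-0.023, 0, -0.0243], "spin": 0}
    - {"grip": 1, "slide": [0, 0, 0], "spin": 0}

```text
time_s: 8.52
ee_pos: [0.4512, -0.114, 0.2509]
eef_rot: [-1.572, -0.0, -0.138]
force: [0.6, 0.5, 0.2]
grip_width: 0.0022
```

```bash
python3 - <<'E'
from h import *
o=get_obs();print(o["ee_pos"],o["eef_rot"],o["force"],o["time_s"],o["grip_width"])
c=cams.calibration("wrist");np.save("c10.npy",c["T"])
im=cams.camera("wrist");cv2.imwrite("pics/w10.png",im)
cv2.imwrite("pics/top10.png",cams.camera("top"));crop("pics/top10.png",160,130,345,260,4.3,"pics/top10c.png")
E
```

```text
[ 0.4511936  -0.11396169  0.25085317] [-1.57202457e+00 -1.42540504e-04 -1.38036681e-01] [0.57430331 0.49883484 0.19478257] 8.5167 0.0022408747870792294
```

View pics/w10.png

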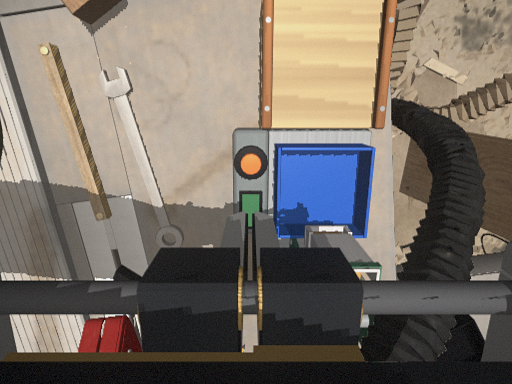

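View pics/top10c.png

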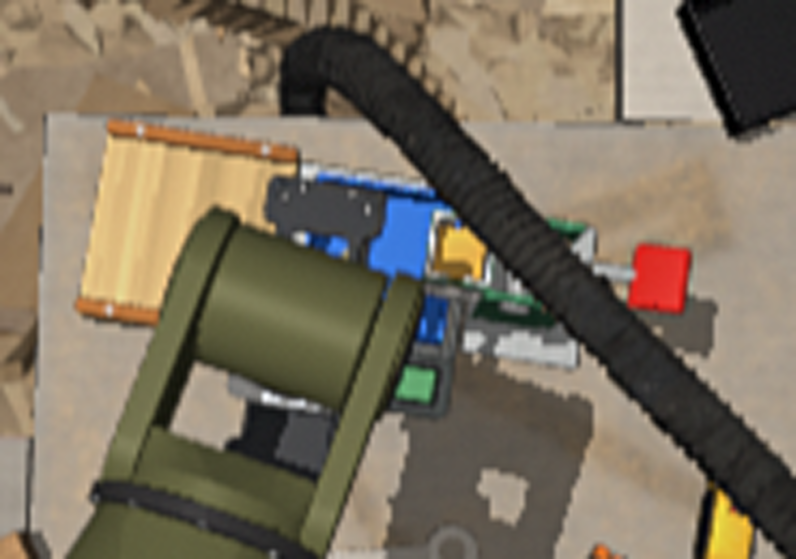

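```bash
python3 - <<'E'
from h import *
c=cn("c10.npy");o=get_obs();y=o["eef_rot"][2];e=o["ee_pos"]
crop("pics/w10.png",220,110,400,260,4.4,"pics/w10c.png")
for z in (.044,.052,.058):
    p=atz("wrist",250.5,163,z,c);d=p-e;print(p,"tool x",d[0]*np.cos(y)+d[1]*np.sin(y),"tool z",-d[0]*np.sin(y)+d[1]*np.cos(y))
E
```

```text
[ 0.45443682 -0.11036901  0.044     ] tool x 0.0004260766540455077 tool z 0.0019945643746104376
[ 0.45459263 -0.10901818  0.052     ] tool x 0.0003951486883667187 tool z 0.003353997249988906
[ 0.45470949 -0.10800506  0.058     ] tool x 0.00037195271410758203 tool z 0.004373571906522778
```

View pics/w10c.png

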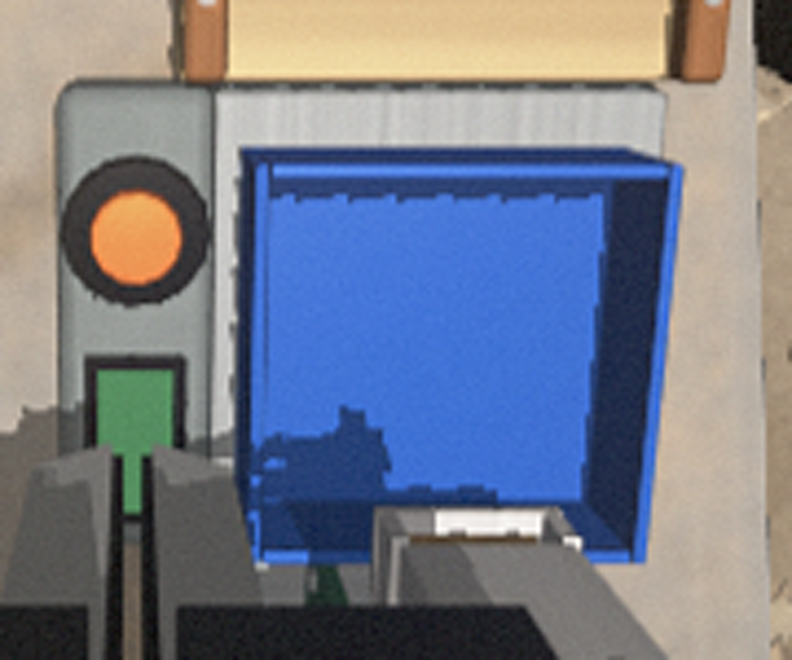

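>>> step_arm:
  plan:
    - {"grip": 1, "slide": [0, 0.04, 0.003], "spin": 0}
    - {"grip": 1, "slide": [0, 0.04, 0], "spin": 0}
    - {"grip": 1, "slide": [0, 0.04, 0], "spin": 0}
    - {"grip": 1, "slide": [0, 0.04, 0], "spin": 0}
    - {"grip": 1, "slide": [0, 0.02, 0], "spin": 0}
    - {"grip": 1, "slide": [0, 0.006, 0], "spin": 0}
    - {"grip": 1, "slide": [0, 0, 0], "spin": 0}

```text
time_s: 9.2
ee_pos: [0.4543, -0.1081, 0.0634]
eef_rot: [-1.57, 0.003, -0.135]
force: [-1.1, 1.1, 2.0]
grip_width: 0.0007
```

>>> step_arm:
  plan:
    - {"grip": 1, "slide": [0, 0.002, 0], "spin": 0}
    - {"grip": 1, "slide": [0, 0.002, 0], "spin": 0}
    - {"grip": 1, "slide": [0, 0, 0], "spin": 0}

```text
time_s: 9.45
ee_pos: [0.4555, -0.1089, 0.0617]
eef_rot: [-1.571, -0.003, -0.136]
force: [1.2, 2.5, 2.6]
grip_width: 0.0005
```

```bash
python3 - <<'E'
from h import *
im=cams.camera("wrist");cv2.imwrite("pics/w11.png",im)
cv2.imwrite("pics/scene11.png",cams.camera("scene"))
E
```

```text
(no output)
```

View pics/w11.png

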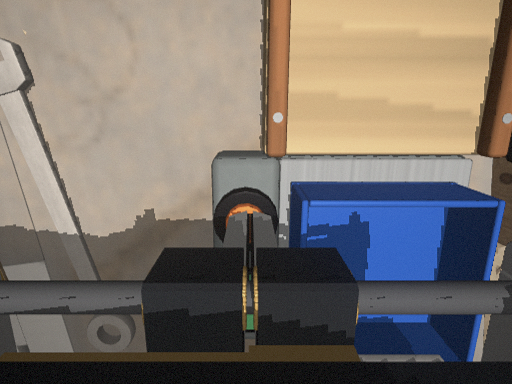

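>>> step_arm:
  plan:
    - {"grip": 1, "slide": [0, 0.002, 0], "spin": 0}
    - {"grip": 1, "slide": [0, 0, 0], "spin": 0}

```text
time_s: 9.72
ee_pos: [0.4555, -0.1091, 0.0599]
eef_rot: [-1.571, -0.003, -0.136]
force: [-1.7, 3.4, 16.7]
grip_width: 0.0003
```

>>> step_arm:
  plan:
    - {"grip": 1, "slide": [0, 0.002, 0], "spin": 0}
    - {"grip": 1, "slide": [0, 0, 0], "spin": 0}

```text
time_s: 9.88
ee_pos: [0.4557, -0.1092, 0.0594]
eef_rot: [-1.571, -0.003, -0.136]
force: [-11.3, 5.9, 41.2]
grip_width: 0.0003
```

>>> step_arm:
  plan:
    - {"grip": 1, "slide": [0, 0.002, 0], "spin": 0}
    - {"grip": 1, "slide": [0, 0, 0], "spin": 0}

```text
time_s: 10.05
ee_pos: [0.4559, -0.1092, 0.0588]
eef_rot: [-1.571, -0.004, -0.136]
force: [-19.6, 9.4, 62.8]
grip_width: 0.0005
```

>>> step_arm:
  plan:
    - {"grip": 1, "slide": [0, -0.006, 0], "spin": 0}
    - {"grip": 1, "slide": [0, 0, 0], "spin": 0}

```text
time_s: 10.22
ee_pos: [0.4553, -0.1092, 0.0623]
eef_rot: [-1.571, -0.003, -0.136]
force: [2.1, -1.3, 2.5]
grip_width: 0.0005
```

>>> step_arm:
  plan:
    - {"grip": 1, "slide": [0, -0.002, 0], "spin": 0}
    - {"grip": 1, "slide": [0, 0, 0], "spin": 0}

```text
time_s: 10.38
ee_pos: [0.4547, -0.1091, 0.0629]
eef_rot: [-1.571, -0.001, -0.136]
force: [1.4, -1.2, 1.1]
grip_width: 0.0008
```

>>> step_arm:
  plan:
    - {"grip": 1, "slide": [0, -0.02, 0], "spin": 0}
    - {"grip": 1, "slide": [0, -0.03, 0], "spin": 0}
    - {"grip": 1, "slide": [0, -0.03, 0], "spin": 0}
    - {"grip": 1, "slide": [0, 0, 0], "spin": 0}

```text
time_s: 10.72
ee_pos: [0.4561, -0.1095, 0.1469]
eef_rot: [-1.572, -0.006, -0.136]
force: [0.5, 0.0, 0.6]
grip_width: -0.0
```

```bash
python3 - <<'E'
from h import *
c=cams.calibration("wrist");np.save("c12.npy",c["T"])
im=cams.camera("wrist");cv2.imwrite("pics/w12.png",im);crop("pics/w12.png",190,120,340,280,4,"pics/w12c.png")
E
```

```text
(no output)
```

View pics/w12c.png

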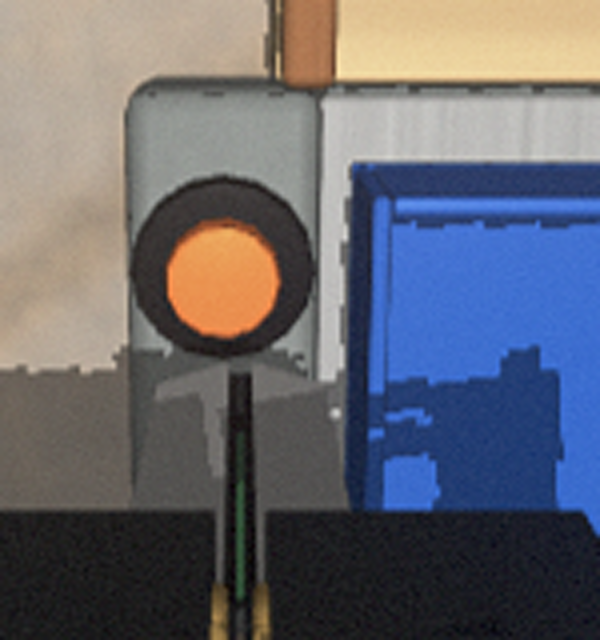

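```bash
python3 - <<'E'
from h import *
def cen(f):
    im=cv2.imread(f);h=cv2.cvtColor(im,cv2.COLOR_BGR2HSV)
    m=cv2.inRange(h,(5,150,150),(18,255,255));n,l,s,ce=cv2.connectedComponentsWithStats(m)
    out=[(s[i,4],ce[i].round(2),s[i,:4]) for i in range(1,n) if s[i,4]>150];return out
for f in("w5","w10","w12"): print(f,cen(f"pics/{f}.png"))
R=[]
for f,cf in(("w5","c5"),("w10","c10"),("w12","c12")):
    L=[a for a in cen(f"pics/{f}.png") if .75<a[2][2]/a[2][3]<1.33]
    if not L: continue
    a=L[0];c=cn(cf+".npy");o,d=ray("wrist",*a[1],c);d/=np.linalg.norm(d);R.append((o,d))
    for z in(.05,.06):
        p=atz("wrist",*a[1],z,c);q=np.linalg.inv(c["T"])@np.r_[p,1];print(z,p.round(4),"dia mm",2*np.sqrt(a[0]/np.pi)*-q[2]/309.58*1000)
A=sum(np.eye(3)-np.outer(d,d) for o,d in R);b=sum((np.eye(3)-np.outer(d,d))@o for o,d in R);print(np.linalg.solve(A,b))
E
```

```text
w5 []
w10 [(np.int32(330), array([250.45, 163.83]), array([241, 154,  20,  21], dtype=int32))]
w12 [(np.int32(610), array([245.17, 189.8 ]), array([232, 176,  28,  28], dtype=int32))]
0.05 [ 0.4544 -0.1104  0.05  ] dia mm 25.462064732715405
0.06 [ 0.4546 -0.1087  0.06  ] dia mm 24.791833212931678
0.05 [ 0.4538 -0.1115  0.05  ] dia mm 25.667660168148583
0.06 [ 0.4542 -0.1089  0.06  ] dia mm 24.73756805967157
[ 0.45448495 -0.1079985   0.06366347]
```

>>> step_arm:
  plan:
    - {"grip": 1, "slide": [0, -0.036, 0], "spin": 0}
    - {"grip": 1, "slide": [0, -0.036, 0], "spin": 0}
    - {"grip": 1, "slide": [0, -0.036, 0], "spin": 0}
    - {"grip": 1, "slide": [0, -0.036, 0], "spin": 0}
    - {"grip": 1, "slide": [0, -0.036, 0], "spin": 0}
    - {"grip": 1, "slide": [0, -0.036, 0], "spin": 0}
    - {"grip": 1, "slide": [0, -0.036, 0], "spin": 0}
    - {"grip": 1, "slide": [0.0147, 0, -0.034], "spin": 0}
    - {"grip": 1, "slide": [0.0147, 0, -0.034], "spin": 0}
    - {"grip": 1, "slide": [0.0147, 0, -0.034], "spin": 0}
    - {"grip": 1, "slide": [0.0147, 0, -0.034], "spin": 0}
    - {"grip": 1, "slide": [0.0147, 0, -0.034], "spin": 0}
    - {"grip": 1, "slide": [0.0147, 0, -0.034], "spin": 0}
    - {"grip": 1, "slide": [0.0147, 0, -0.034], "spin": 0}

```text
time_s: 11.93
ee_pos: [0.5243, -0.3606, 0.3923]
eef_rot: [-1.57, 0.002, -0.136]
force: [0.2, 0.6, 1.1]
grip_width: 0.0004
```

>>> step_arm:
  plan:
    - {"grip": 1, "slide": [0, 0, 0], "spin": 7.07}
    - {"grip": 1, "slide": [0, 0, 0], "spin": 7.07}
    - {"grip": 1, "slide": [0, 0, 0], "spin": 7.07}
    - {"grip": 1, "slide": [0, 0, 0], "spin": 7.07}
    - {"grip": 1, "slide": [0, 0, 0], "spin": 7.07}
    - {"grip": 1, "slide": [0, 0, 0], "spin": 7.07}
    - {"grip": 1, "slide": [0, 0, 0], "spin": 7.07}
    - {"grip": 1, "slide": [0, 0, 0], "spin": 7.07}
    - {"grip": 1, "slide": [0, 0, 0], "spin": 7.07}
    - {"grip": 1, "slide": [0, 0, 0], "spin": 7.07}
    - {"grip": 1, "slide": [0, 0, 0], "spin": 7.07}
    - {"grip": 1, "slide": [0, 0, 0], "spin": 7.07}
    - {"grip": 1, "slide": [0, 0, 0], "spin": 7.07}
    - {"grip": 1, "slide": [0, 0, 0], "spin": 7.07}
    - {"grip": 1, "slide": [0, 0, 0], "spin": 7.07}
    - {"grip": 1, "slide": [0, 0, 0], "spin": 7.07}
    - {"grip": 1, "slide": [0, 0, 0], "spin": 7.07}
    - {"grip": 1, "slide": [0, 0, 0], "spin": 7.07}
    - {"grip": 1, "slide": [0, 0, 0], "spin": 0}

```text
time_s: 13.52
ee_pos: [0.5242, -0.3588, 0.3925]
eef_rot: [-1.574, -0.001, -2.363]
force: [0.8, -0.4, 0.6]
grip_width: 0.0002
```

```bash
python3 - <<'E'
from h import *
o=get_obs();print(o["ee_pos"],o["eef_rot"],o["force"],o["time_s"],o["qpos"])
c=cams.calibration("wrist");np.save("c13.npy",c["T"]);print(c["T"])
im=cams.camera("wrist");cv2.imwrite("pics/w13.png",im);cv2.imwrite("pics/w13b.png",cv2.resize(im,(800,600),interpolation=cv2.INTER_CUBIC))
E
```

```text
[ 0.52424324 -0.35884579  0.39245974] [-1.57358843e+00 -5.29325630e-04 -2.36324227e+00] [ 0.75325038 -0.44434878  0.62740541] 13.5167 [-6.57827955e-01  4.64506105e-01  8.75293275e-01 -1.53992383e-04
  1.80463116e+00  1.70537958e+00]
[[-0.71137394  0.6819169   0.17010718  0.57457304]
 [-0.70281239 -0.68975149 -0.17406213 -0.40873749]
 [-0.00136423 -0.24337669  0.96993089  0.57140494]
 [ 0.          0.          0.          1.        ]]
```

View pics/w13b.png

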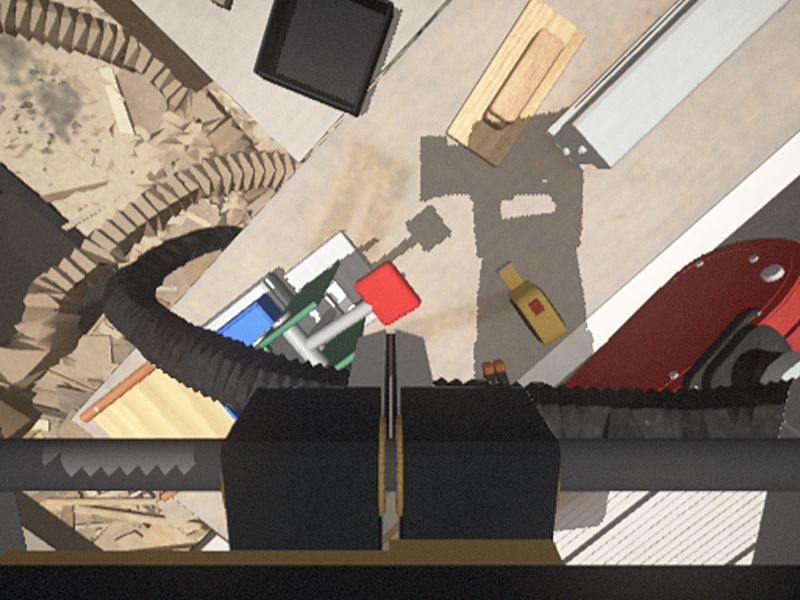

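```bash
python3 - <<'E'
from h import *
crop("pics/w13.png",180,150,360,260,4.4,"pics/w13c.png")
crop("pics/w3.png",220,0,400,230,2.6,"pics/w3c.png")
E
```

```text
(no output)
```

View pics/w13c.png

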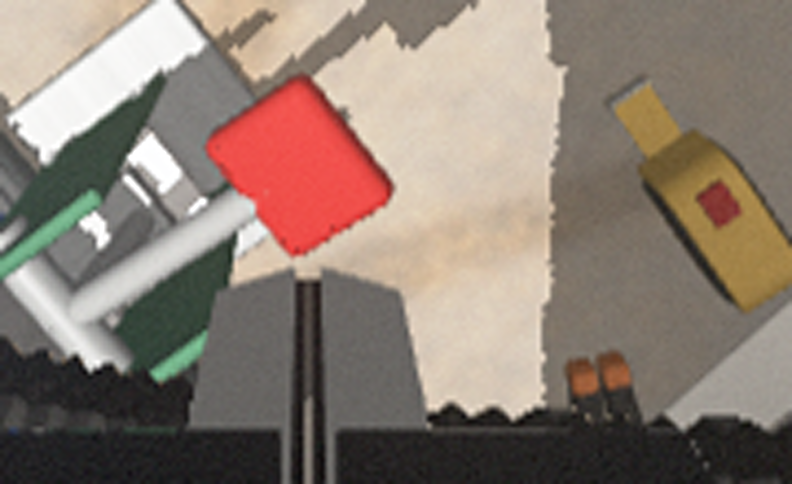

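View pics/w3c.png

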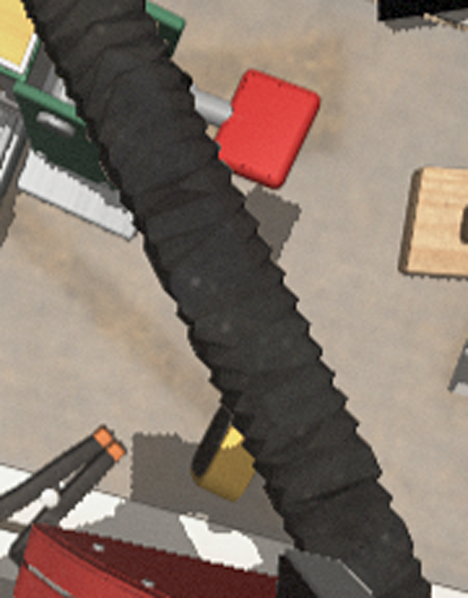

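```bash
python3 - <<'E'
from h import *
A=np.array([(20,335),(60,352),(130,385),(440,410),(540,413),(720,420)])/4.4+[180,150]
B=np.array([(165,35),(215,130),(260,235),(310,335),(360,430),(405,530)])/2.6+[220,0]
ca,cb=cn("c13.npy"),cn("c3.npy")
for w in A:
    L=[]
    for z in np.arange(0,.5,.005):
        p=atz("wrist",*w,z,ca);q=proj("wrist",p,cb)
        d=min(np.linalg.norm(np.clip(np.dot(q-a,b-a)/np.dot(b-a,b-a),0,1)*(b-a)+a-q) for a,b in zip(B[:-1],B[1:]))
        L.append((d,p))
    L.sort(key=lambda t:t[0]);print(w.round(),round(L[0][0],2),L[0][1].round(3))
def tri(*rs):
    M=0;b=0
    for o,d in rs:
        d=d/np.linalg.norm(d);m=np.eye(3)-np.outer(d,d);M=M+m;b=b+m@o
    p=np.linalg.solve(M,b);return p.round(4)
pa=np.array([300,166])/4.4+[180,150];pb=np.array([267,127])/2.6+[220,0];pt=(220+375/4,130+258/4)
ra,rb,rt=ray("wrist",*pa,ca),ray("wrist",*pb,cb),ray("top",*pt)
print("paddle",tri(ra,rb),tri(ra,rb,rt),tri(ra,rt))
E
```

```text
[185. 226.] 23.66 [ 0.537 -0.266  0.245]
[194. 230.] 13.51 [ 0.528 -0.274  0.255]
[210. 238.] 0.45 [ 0.512 -0.285  0.27 ]
[280. 243.] 0.09 [ 0.459 -0.335  0.28 ]
[303. 244.] 1.1 [ 0.442 -0.351  0.28 ]
[344. 245.] 0.55 [ 0.414 -0.38   0.285]
paddle [ 0.5102 -0.3401  0.2059] [ 0.5095 -0.3409  0.2069] [ 0.5092 -0.3414  0.2073]
```

>>> step_arm:
  plan:
    - {"grip": 1, "slide": [-0.004, 0.03, -0.004], "spin": 0}
    - {"grip": 1, "slide": [0, 0.03, 0], "spin": 0}
    - {"grip": 1, "slide": [0, 0.03, 0], "spin": 0}
    - {"grip": 1, "slide": [0, 0.03, 0], "spin": 0}
    - {"grip": 1, "slide": [0, 0.03, 0], "spin": 0}
    - {"grip": 1, "slide": [0, 0.01, 0], "spin": 0}
    - {"grip": 1, "slide": [0, 0, 0], "spin": 0}

```text
time_s: 14.15
ee_pos: [0.5234, -0.3524, 0.2315]
eef_rot: [-1.576, -0.001, -2.354]
force: [0.0, 0.3, 0.9]
grip_width: 0.0003
```

```bash
python3 - <<'E'
from h import *
o=get_obs();print(o["ee_pos"],o["eef_rot"],o["force"],o["time_s"])
im=cams.camera("wrist");cv2.imwrite("pics/w14.png",im)
cv2.imwrite("pics/scene14.png",cams.camera("scene"));cv2.imwrite("pics/top14.png",cams.camera("top"));crop("pics/top14.png",200,130,360,270,4.3,"pics/top14c.png")
E
```

```text
[ 0.52338644 -0.35244698  0.23145709] [-1.57610464e+00 -7.66348697e-04 -2.35384421e+00] [0.04607746 0.3258895  0.87652299] 14.15
```

View pics/w14.png

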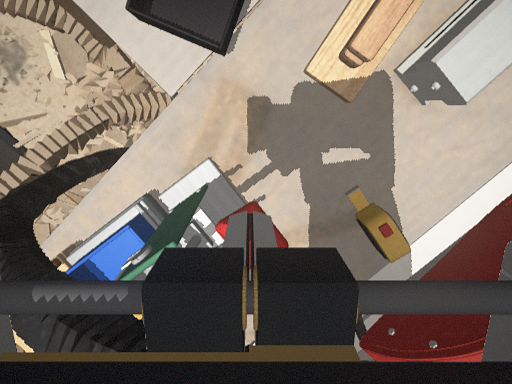

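View pics/top14c.png

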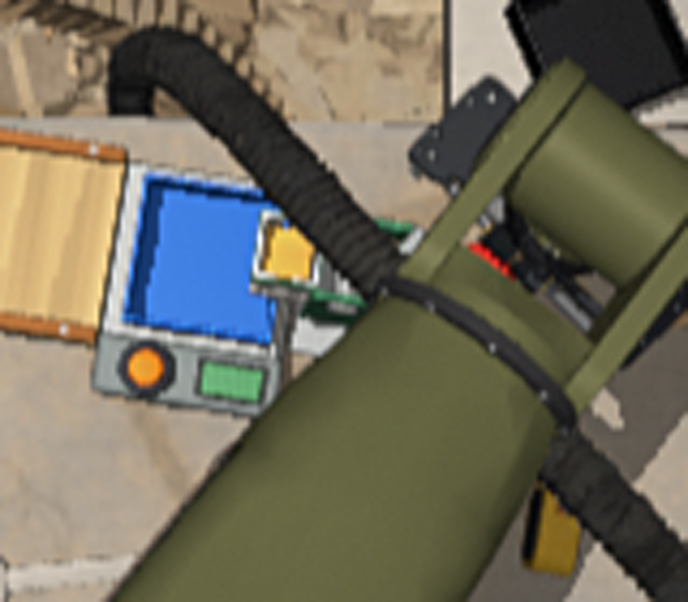

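View pics/scene14.png

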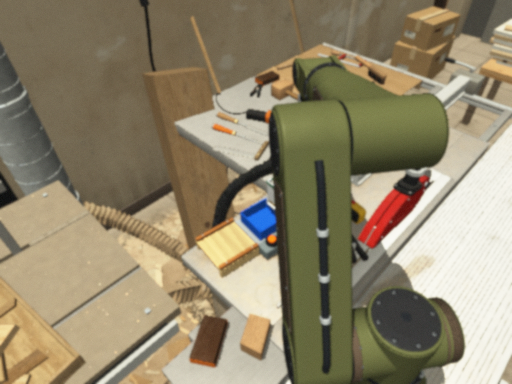

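>>> step_arm:
  plan:
    - {"grip": 1, "slide": [0, 0.01, 0], "spin": 0}
    - {"grip": 1, "slide": [0, 0.008, 0], "spin": 0}
    - {"grip": 1, "slide": [0, 0.006, 0], "spin": 0}
    - {"grip": 1, "slide": [0, 0, 0], "spin": 0}

```text
time_s: 14.63
ee_pos: [0.524, -0.3531, 0.2095]
eef_rot: [-1.571, -0.0, -2.357]
force: [0.3, -0.0, 4.3]
grip_width: -0.0
```

>>> step_arm:
  plan:
    - {"grip": 1, "slide": [0, 0.006, 0], "spin": 0}
    - {"grip": 1, "slide": [0, 0.006, 0], "spin": 0}
    - {"grip": 1, "slide": [0, 0.006, 0], "spin": 0}
    - {"grip": 1, "slide": [0, 0.006, 0], "spin": 0}

```text
time_s: 14.97
ee_pos: [0.5245, -0.3538, 0.1877]
eef_rot: [-1.567, -0.0, -2.357]
force: [0.7, -4.3, 7.5]
grip_width: 0.0003
```

>>> step_arm:
  plan:
    - {"grip": 1, "slide": [0, 0.006, 0], "spin": 0}
    - {"grip": 1, "slide": [0, 0.006, 0], "spin": 0}
    - {"grip": 1, "slide": [0, 0, 0], "spin": 0}

```text
time_s: 15.22
ee_pos: [0.5243, -0.3539, 0.1748]
eef_rot: [-1.568, -0.0, -2.357]
force: [0.9, -5.0, 6.5]
grip_width: 0.0
```

>>> step_arm:
  plan:
    - {"grip": 1, "slide": [0, 0.006, 0], "spin": 0}
    - {"grip": 1, "slide": [0, 0.006, 0], "spin": 0}
    - {"grip": 1, "slide": [0, 0, 0], "spin": 0}

```text
time_s: 15.47
ee_pos: [0.5244, -0.3533, 0.1627]
eef_rot: [-1.569, 0.0, -2.357]
force: [0.8, -2.2, 6.8]
grip_width: 0.0003
```

>>> step_arm:
  plan:
    - {"grip": 1, "slide": [0, 0.004, 0], "spin": 0}
    - {"grip": 1, "slide": [0, 0.002, 0], "spin": 0}
    - {"grip": 1, "slide": [0, 0, 0], "spin": 0}

```text
time_s: 15.72
ee_pos: [0.5246, -0.3529, 0.1573]
eef_rot: [-1.57, 0.001, -2.357]
force: [-0.2, 1.4, 7.9]
grip_width: 0.0003
```

>>> step_arm:
  plan:
    - {"grip": 1, "slide": [0, 0.002, 0], "spin": 0}
    - {"grip": 1, "slide": [0, 0.002, 0], "spin": 0}
    - {"grip": 1, "slide": [0, 0, 0], "spin": 0}

```text
time_s: 15.97
ee_pos: [0.5247, -0.3528, 0.1534]
eef_rot: [-1.57, 0.001, -2.357]
force: [-0.6, 2.0, 7.2]
grip_width: 0.0007
```

>>> step_arm:
  plan:
    - {"grip": 1, "slide": [0, 0.002, 0], "spin": 0}
    - {"grip": 1, "slide": [0, 0.001, 0], "spin": 0}
    - {"grip": 1, "slide": [0, 0, 0], "spin": 0}

```text
time_s: 16.22
ee_pos: [0.5247, -0.3527, 0.1506]
eef_rot: [-1.569, 0.001, -2.357]
force: [0.2, 2.5, 7.5]
grip_width: 0.0006
```

>>> step_arm:
  plan:
    - {"grip": 1, "slide": [0, 0.0015, 0], "spin": 0}
    - {"grip": 1, "slide": [0, 0, 0], "spin": 0}

```text
time_s: 16.38
ee_pos: [0.5248, -0.3529, 0.1493]
eef_rot: [-1.569, 0.001, -2.357]
force: [0.6, 1.1, 8.5]
grip_width: 0.0003
```

>>> step_arm:
  plan:
    - {"grip": 1, "slide": [0, 0.0015, 0], "spin": 0}
    - {"grip": 1, "slide": [0, 0, 0], "spin": 0}

```text
time_s: 16.55
ee_pos: [0.525, -0.3529, 0.1489]
eef_rot: [-1.568, 0.001, -2.357]
force: [-1.7, 4.5, 16.9]
grip_width: 0.0005
```

>>> step_arm:
  plan:
    - {"grip": 1, "slide": [0, 0.0015, 0], "spin": 0}
    - {"grip": 1, "slide": [0, 0, 0], "spin": 0}

```text
time_s: 16.72
ee_pos: [0.5251, -0.353, 0.1485]
eef_rot: [-1.567, 0.001, -2.356]
force: [-5.4, 6.8, 24.9]
grip_width: 0.0008
```

```bash
python3 - <<'E'
from h import *
im=cams.camera("wrist");cv2.imwrite("pics/w15.png",im)
cv2.imwrite("pics/top15.png",cams.camera("top"));crop("pics/top15.png",200,130,360,270,4.3,"pics/top15c.png")
E
```

```text
(no output)
```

View pics/w15.png

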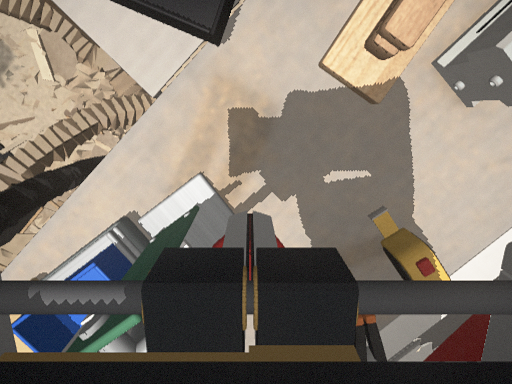

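View pics/top15c.png

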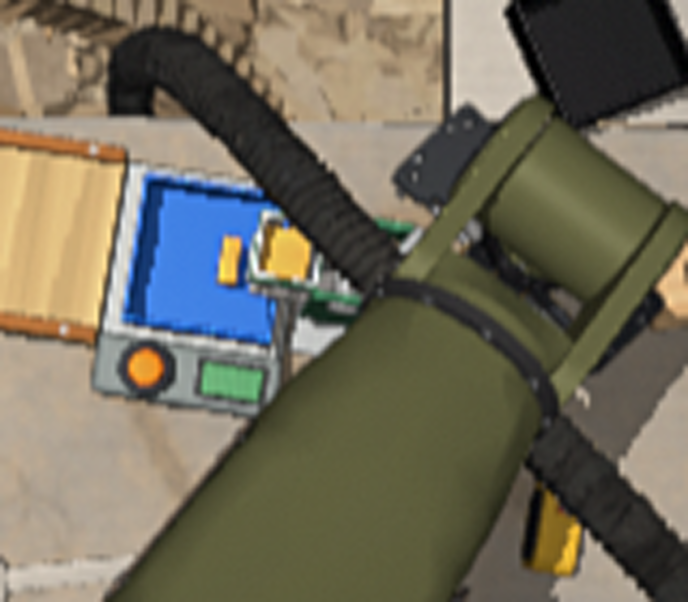

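>>> step_arm:
  plan:
    - {"grip": 1, "slide": [0, -0.01, 0], "spin": 0}
    - {"grip": 1, "slide": [0, -0.01, 0], "spin": 0}
    - {"grip": 1, "slide": [0, -0.01, 0], "spin": 0}
    - {"grip": 1, "slide": [0, -0.01, 0], "spin": 0}
    - {"grip": 1, "slide": [0, -0.01, 0], "spin": 0}
    - {"grip": 1, "slide": [0, -0.01, 0], "spin": 0}
    - {"grip": 1, "slide": [0, -0.015, 0], "spin": 0}
    - {"grip": 1, "slide": [0, 0, 0], "spin": 0}
    - {"grip": 1, "slide": [0, 0, 0], "spin": 0}
    - {"grip": 1, "slide": [0, 0, 0], "spin": 0}
    - {"grip": 1, "slide": [0, 0, 0], "spin": 0}
    - {"grip": 1, "slide": [0, 0, 0], "spin": 0}
    - {"grip": 1, "slide": [0, 0, 0], "spin": 0}
    - {"grip": 1, "slide": [0, 0, 0], "spin": 0}
    - {"grip": 1, "slide": [0, 0, 0], "spin": 0}
    - {"grip": 1, "slide": [0, 0, 0], "spin": 0}

```text
time_s: 18.15
ee_pos: [0.5242, -0.353, 0.2199]
eef_rot: [-1.571, -0.0, -2.357]
force: [-0.4, -0.5, 0.7]
grip_width: 0.0003
```

```bash
python3 - <<'E'
from h import *
im=cams.camera("wrist");cv2.imwrite("pics/w16.png",im)
cv2.imwrite("pics/top16.png",cams.camera("top"));crop("pics/top16.png",220,160,300,230,9,"pics/top16c.png")
E
```

```text
(no output)
```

View pics/w16.png

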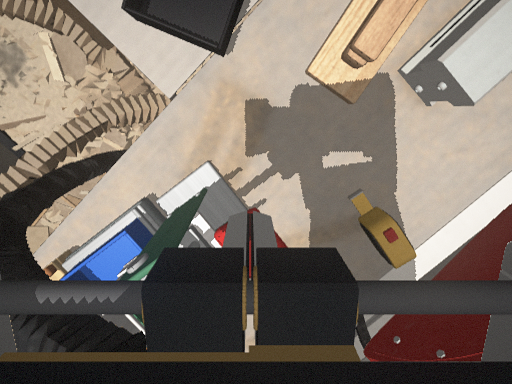

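View pics/top16c.png

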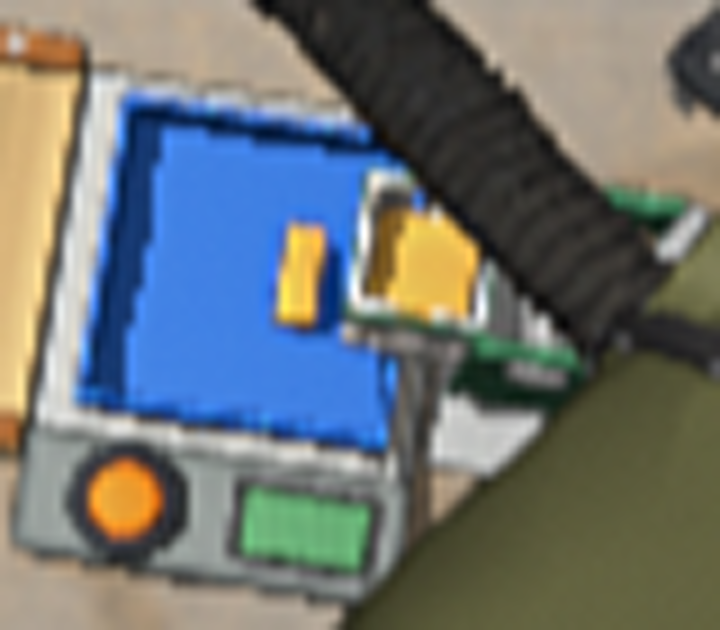

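>>> step_arm:
  plan:
    - {"grip": 1, "slide": [0, 0.006, 0], "spin": 0}
    - {"grip": 1, "slide": [0, 0.006, 0], "spin": 0}
    - {"grip": 1, "slide": [0, 0.006, 0], "spin": 0}
    - {"grip": 1, "slide": [0, 0.006, 0], "spin": 0}
    - {"grip": 1, "slide": [0, 0.006, 0], "spin": 0}
    - {"grip": 1, "slide": [0, 0.006, 0], "spin": 0}
    - {"grip": 1, "slide": [0, 0.006, 0], "spin": 0}
    - {"grip": 1, "slide": [0, 0.006, 0], "spin": 0}
    - {"grip": 1, "slide": [0, 0.006, 0], "spin": 0}
    - {"grip": 1, "slide": [0, 0.004, 0], "spin": 0}
    - {"grip": 1, "slide": [0, 0.004, 0], "spin": 0}
    - {"grip": 1, "slide": [0, 0.004, 0], "spin": 0}
    - {"grip": 1, "slide": [0, 0.004, 0], "spin": 0}
    - {"grip": 1, "slide": [0, 0.003, 0], "spin": 0}
    - {"grip": 1, "slide": [0, 0.001, 0], "spin": 0}
    - {"grip": 1, "slide": [0, 0, 0], "spin": 0}
    - {"grip": 1, "slide": [0, 0, 0], "spin": 0}

```text
time_s: 19.67
ee_pos: [0.5248, -0.3529, 0.1486]
eef_rot: [-1.568, 0.001, -2.357]
force: [-4.5, 6.6, 24.9]
grip_width: 0.0001
```

```bash
python3 - <<'E'
from h import *
cv2.imwrite("pics/top17.png",cams.camera("top"));crop("pics/top17.png",220,160,300,230,9,"pics/top17c.png")
E
```

```text
(no output)
```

View pics/top17c.png

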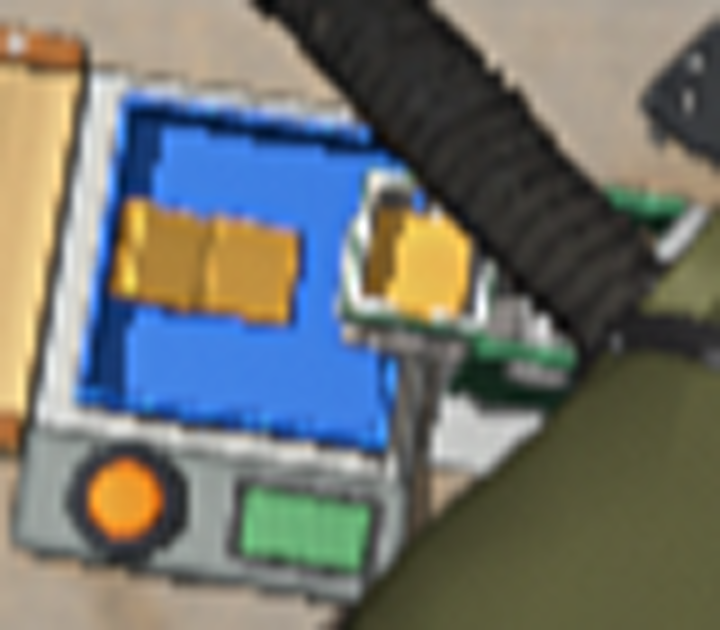

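>>> step_arm:
  plan:
    - {"grip": 1, "slide": [0, -0.01, 0], "spin": 0}
    - {"grip": 1, "slide": [0, -0.01, 0], "spin": 0}
    - {"grip": 1, "slide": [0, -0.01, 0], "spin": 0}
    - {"grip": 1, "slide": [0, -0.01, 0], "spin": 0}
    - {"grip": 1, "slide": [0, -0.01, 0], "spin": 0}
    - {"grip": 1, "slide": [0, -0.01, 0], "spin": 0}
    - {"grip": 1, "slide": [0, -0.014, 0], "spin": 0}
    - {"grip": 1, "slide": [0, 0, 0], "spin": 0}
    - {"grip": 1, "slide": [0, 0, 0], "spin": 0}
    - {"grip": 1, "slide": [0, 0, 0], "spin": 0}
    - {"grip": 1, "slide": [0, 0, 0], "spin": 0}
    - {"grip": 1, "slide": [0, 0, 0], "spin": 0}
    - {"grip": 1, "slide": [0, 0, 0], "spin": 0}
    - {"grip": 1, "slide": [0, 0, 0], "spin": 0}
    - {"grip": 1, "slide": [0, 0, 0], "spin": 0}
    - {"grip": 1, "slide": [0, 0, 0], "spin": 0}

```text
time_s: 21.05
ee_pos: [0.5241, -0.3529, 0.2199]
eef_rot: [-1.571, -0.0, -2.357]
force: [0.4, 0.2, 0.1]
grip_width: -0.0001
```

```bash
python3 - <<'E'
from h import *
cv2.imwrite("pics/top18.png",cams.camera("top"));crop("pics/top18.png",220,160,300,230,9,"pics/top18c.png")
E
```

View pics/top18c.png

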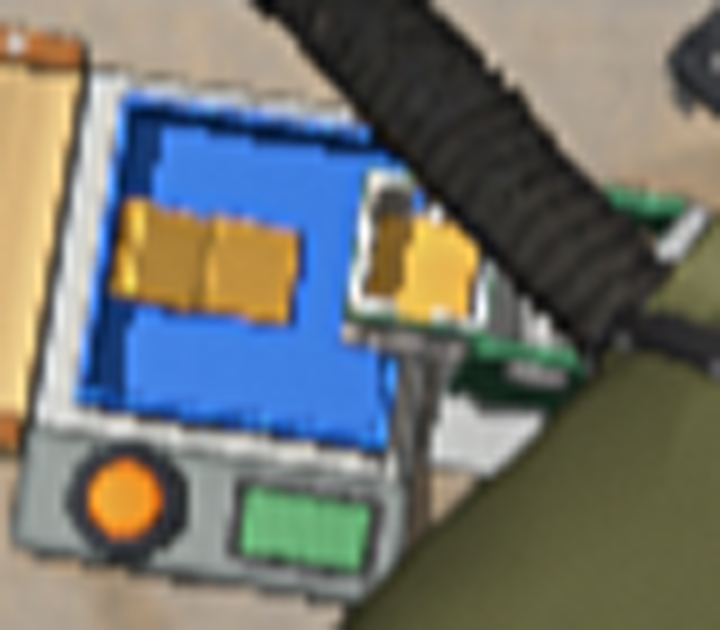

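The stack sank a step again and two pads are in the tray. Third stroke.

>>> step_arm:
  plan:
    - {"grip": 1, "slide": [0, 0.006, 0], "spin": 0}
    - {"grip": 1, "slide": [0, 0.006, 0], "spin": 0}
    - {"grip": 1, "slide": [0, 0.006, 0], "spin": 0}
    - {"grip": 1, "slide": [0, 0.006, 0], "spin": 0}
    - {"grip": 1, "slide": [0, 0.006, 0], "spin": 0}
    - {"grip": 1, "slide": [0, 0.006, 0], "spin": 0}
    - {"grip": 1, "slide": [0, 0.006, 0], "spin": 0}
    - {"grip": 1, "slide": [0, 0.006, 0], "spin": 0}
    - {"grip": 1, "slide": [0, 0.006, 0], "spin": 0}
    - {"grip": 1, "slide": [0, 0.004, 0], "spin": 0}
    - {"grip": 1, "slide": [0, 0.004, 0], "spin": 0}
    - {"grip": 1, "slide": [0, 0.004, 0], "spin": 0}
    - {"grip": 1, "slide": [0, 0.004, 0], "spin": 0}
    - {"grip": 1, "slide": [0, 0.003, 0], "spin": 0}
    - {"grip": 1, "slide": [0, 0.001, 0], "spin": 0}
    - {"grip": 1, "slide": [0, 0, 0], "spin": 0}
    - {"grip": 1, "slide": [0, 0, 0], "spin": 0}

```text
time_s: 22.52
ee_pos: [0.5248, -0.3528, 0.1486]
eef_rot: [-1.568, 0.001, -2.357]
force: [-4.7, 6.2, 24.9]
grip_width: 0.0005
```

>>> step_arm:
  plan:
    - {"grip": 1, "slide": [0, -0.01, 0], "spin": 0}
    - {"grip": 1, "slide": [0, -0.01, 0], "spin": 0}
    - {"grip": 1, "slide": [0, -0.01, 0], "spin": 0}
    - {"grip": 1, "slide": [0, -0.01, 0], "spin": 0}
    - {"grip": 1, "slide": [0, -0.01, 0], "spin": 0}
    - {"grip": 1, "slide": [0, -0.01, 0], "spin": 0}
    - {"grip": 1, "slide": [0, -0.014, 0], "spin": 0}
    - {"grip": 1, "slide": [0, -0.02, 0], "spin": 0}
    - {"grip": 1, "slide": [0, -0.04, 0], "spin": 0}
    - {"grip": 1, "slide": [0, -0.04, 0], "spin": 0}
    - {"grip": 1, "slide": [0, -0.04, 0], "spin": 0}
    - {"grip": 1, "slide": [0, -0.03, 0], "spin": 0}
    - {"grip": 1, "slide": [0, 0, 0], "spin": 0}
    - {"grip": 1, "slide": [0, 0, 0], "spin": 0}

```text
time_s: 23.68
ee_pos: [0.5242, -0.3531, 0.391]
eef_rot: [-1.569, 0.0, -2.357]
force: [0.6, -0.5, -0.4]
grip_width: 0.0004
```

```bash
python3 - <<'E'
from h import *
cv2.imwrite("pics/top19.png",cams.camera("top"));crop("pics/top19.png",220,150,320,230,7.5,"pics/top19c.png")
cv2.imwrite("pics/w19.png",cams.camera("wrist"))
E
```

```text
(no output)
```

View pics/top19c.png

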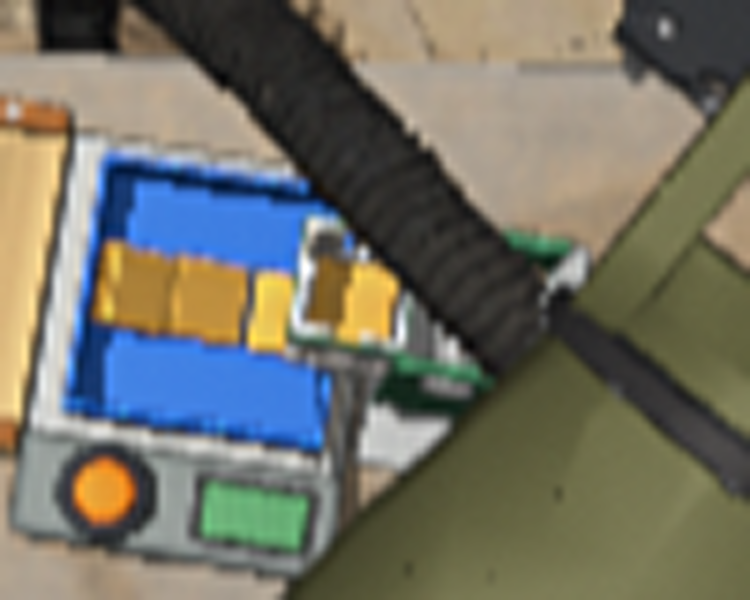

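View pics/w19.png

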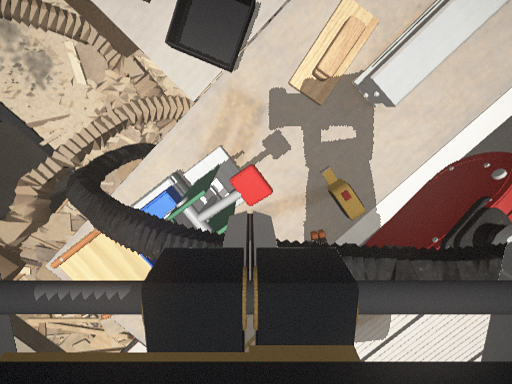

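>>> step_arm:
  plan:
    - {"grip": 1, "slide": [0.0156, -0.006, -0.0325], "spin": 0}
    - {"grip": 1, "slide": [0.0156, -0.006, -0.0325], "spin": 0}
    - {"grip": 1, "slide": [0.0156, -0.006, -0.0325], "spin": 0}
    - {"grip": 1, "slide": [0.0156, -0.006, -0.0325], "spin": 0}
    - {"grip": 1, "slide": [0.0156, -0.006, -0.0325], "spin": 0}
    - {"grip": 1, "slide": [0, 0, 0], "spin": 0}
    - {"grip": 1, "slide": [0, 0, 0], "spin": 0}

```text
time_s: 24.37
ee_pos: [0.3532, -0.2927, 0.4199]
eef_rot: [-1.57, -0.0, -2.358]
force: [-0.2, -0.5, -0.1]
grip_width: 0.0003
```

```bash
python3 - <<'E'
from h import *
cv2.imwrite("pics/top20.png",cams.camera("top"));crop("pics/top20.png",200,140,330,230,6,"pics/top20c.png")
cv2.imwrite("pics/s20.png",cams.camera("scene"));crop("pics/s20.png",190,140,320,270,4.6,"pics/s20c.png")
E
```

```text
(no output)
```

View pics/top20c.png

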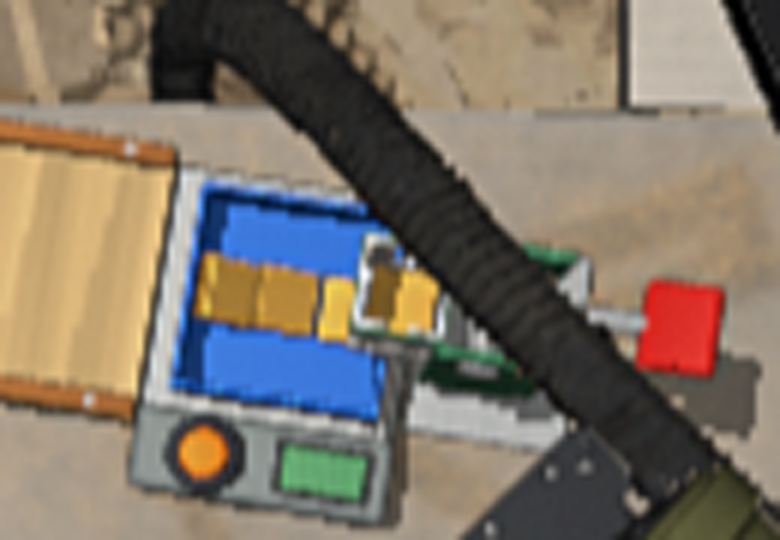

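View pics/s20c.png

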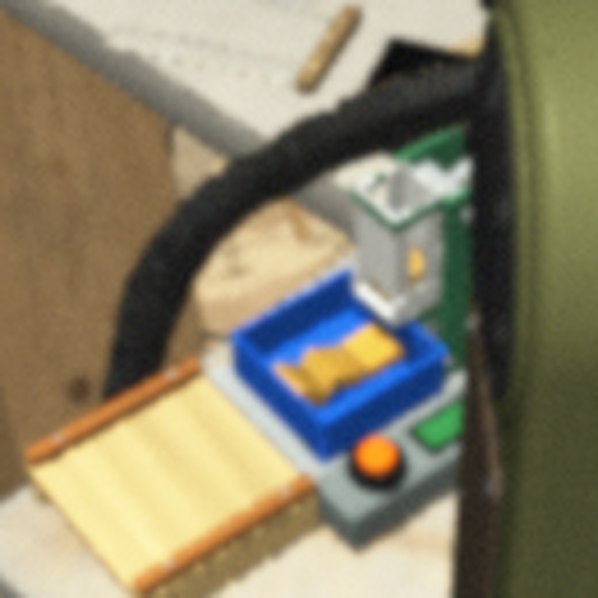

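```bash
python3 - <<'E'
from station import hand_in
print(hand_in())
E
```

```text
the job is handed in; nothing more can be done
None
```

I did the whole job in the order asked and handed it in at about 24.5 s.

- **Tray:** I pushed the empty blue tray along the shelf until it stalled at the stop lip at about 13 N, then backed off. It was in the same place in the pictures after dispensing.
- **Tare:** I pressed it once, with the tray empty, by about 5 mm, judging by the button's measured height. The downward force went past the button's bottom to about 63 N, a harder press than needed. It was on the closed fingertips, not the gripper body. The display is blank, so only depth and force show that the press registered. I did not press it again.
- **Lever:** I made three full strokes. Each reached the stop at about 25 N, and I raised the fingers clear of the paddle after each one. I waited about 0.7 s for the next pad to sink after the first two.

**Last checks:** the scene and top pictures show three gold pads in the tray, in a row; one may be leaning against the far wall. The remaining pads are still in the magazine, but the pictures did not let me count both of them separately. The red paddle looks fully up, and the arm was clear of everything. I kept the arm clear of the loose items and the black hose over the station, and they looked undisturbed where visible.

No check failed. The camera views disagreed by up to about 6 mm on the station's position, so I judged the final contacts by force.

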